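# Stir the beads under the low shelf

## Robot

A 7-joint arm with a two-finger parallel gripper is mounted at the origin on a cart in front of the work surface, level with it; the furniture and walls round the work are solid. World frame = base frame: x ahead of the robot, y to its left, z up, the work surface at z = 0. Lengths are in m, angles in degrees, forces in N, time in s.
With the tool pointing down it reaches from about 0.425 to 0.825 m from the base axis. Payload 3.6 kg.
Tool frame: the origin (TCP) lies between the finger pads; the fingertips stand ahead of it and the grasp point (between the pads) lies 5 mm behind it (manip.tcp_to_tips is the z of the fingertips in the tool frame, in m); z points along the fingers, y is the line along which they close (so a half turn about z gives the same grasp; the last joint's range is limited). The gripper opens to 93 mm and grips with 3 to 60 N. Pads are 15 mm wide; open, the fingers measure 128 mm over their backs; the gripper's body (75 mm by 188 mm) begins 65 mm behind the grasp point.
Start: joints at [68.784, 35.231, -0.722, 81.555, 0.464, 63.22, -2.315], TCP at [0.219, -0.612, 0.207] pointing down, gripper open.
Joint ranges: [-178.69, 178.69], [-17.37, 117.87], [-77.05, 75.6], [15.02, 138.74], [-78.02, 258.01], [0.78, 113.62], [-162.83, 162.83]. Speed limits (degrees/s): [159.86, 159.86, 180, 180, 180, 180, 180].

## Interface

Orientations are given as a 3x3 rotation matrix whose columns are the frame's x, y, z axes.
In Python, from bench import manip, viewer, spotter gives the robot as it stands. The module is installed in compiled form; this text tells all that it offers.
- The arm moves only by the tool move_arm, never from a script. Its argument "rows" is text: rows parted by semicolons, each of 7 numbers parted by spaces: the opening, from -1 (shut) to 1 (fully open), then the shift along the tool's x, y, z in mm, then the turn, a rotation vector about the tool's x, y, z in rad. A call has 1 to 20 rows; each row shifts and turns the commanded pose from where the row before left it, along the tool's axes as they then stand; what a row does not reach is not made up. A row lasts 1/12 s, in which the tool goes at most 41.7 mm and 7.16 degrees, less where a joint would pass 70% of its speed; a pose out of reach is approached as far as the arm can. A call with a gripper value outside its range is refused whole. The fingers move at their own pace and stop on an object; "newtons" is the grip in N (left out, the last holds). Time passes only in rows, so rows that do not move let the fingers close. It gives the time, the measured TCP pose, the force, the opening and the grip force at its end, in the units of the state.
- manip.state(): the state, without advancing time (a new reading comes with each control period).
- viewer.capture(name): name is "side" or "top" or "wrist"; returns a dict with "pixels" (480x640x3 uint8, red, green, blue), "range_z" (480x640 float32, m along the optical axis (not along the pixel's ray), 0 where there is no reading), "intrinsics" (3x3 intrinsics, pixels), "cam_to_world" (4x4, takes a point from camera to world coordinates). Camera axes: x right, y down, z forward; pixel columns grow to the right and rows downward; lengths in m; the calibration is good to about 2 mm. A picture is of the moment at which its call begins.
- manip.close_job(): hands the job in; it is judged then, once.
Trained networks look in a picture, given as the dict that the camera call returned (one of the last four; its "shot" number tells which), for a name from the list of things; names that differ only in an ending like _2 or _b are one class to them, and where a whole thing is asked for, a point or a joint stands for the part that bears it (a point fixed in the world has none). Each returns a list of dicts, best first, with "confidence" (0 to 1); they miss things now and then, are a little off and sometimes report something else, mostly with a low value. They report only what shows in the picture. A call takes as long as a camera call. They do not tell look-alikes from the thing itself.
- spotter.recognise(name, picture): "point" ([x, y, z] in m, in the coordinates of the camera as it stood for that picture, good to about 4 mm: the middle of the surface that is visible of it).
The state is a dict: "time_s": time; "joint_positions": joint angles; "dq": joint speeds; "joint_efforts": joint torques, N m; "tool_pos": TCP position; "orientation": TCP orientation; "ft_force": force on the tool from outside, world axes, zero at the start; "wrist_torque": the same for the moment, N m; "gripper_width": finger opening in m; "grasp_force": force on a finger pad.
Only numpy, scipy, OpenCV 4.12 (cv2) and the standard library are available. Lean on these libraries where they do the work, as an engineer would, in place of code of your own. Each camera call takes 0.05 s, during which the arm holds its last target. There are 200 camera calls.

## Task

Take the flat-handled wooden stirring stick out of the mint green pot and stir the yellow and blue beads in the white bowl that stands partly under the low shelf: keep the stick's end down near the bowl's floor and, starting at the far side of the bowl, go round well out from its middle, clockwise seen from above, for at least two full turns back to the far side. Go on stirring if need be until at least one yellow bead has come over to the right half of the bowl and at least one blue bead to the left half. Then stand the stick back in the pot it came from and let go; keep all beads in the bowl, do not bump the shelf, and leave the bowl, the pot and the other things where they stand.

Things in the scene. Friction and masses are not known exactly. Their poses are not given: they have to be found in the camera images.
- stick_tip (a point): lower end of the wooden stirring stick, on its axis; axes as for stick_mid. At the start it stands on the pot's floor on the side away from the robot, the stick resting on the near rim with about 120 mm standing out above it
- stick_mid (a point): centre of the stirring stick: straight, wooden, 220 mm long, 35 g: lower 85 mm a round rod 10 mm thick, above it a flat handle 24 mm wide, 9 mm thick, with a red band 144 to 156 mm from the lower end. z axis along it from lower end to top, x through the thickness, y across the width. It starts leaning about 31 degrees from vertical in the green pot, top towards the robot
- pot: mint green plastic rinsing pot, round, 78 mm across at the mouth (inside about 70), 55 mm at the foot, 85 mm high, floor 2 mm thick, 300 g, loose on the table; origin at the centre of its underside, z up
- dish: white round mixing bowl, loose, 900 g, 172 mm across the rim, 50 mm high; walls 4 mm slope inward to a flat floor about 100 mm across, 6 mm above the table. Origin at the centre of its underside; x points away from the robot (far side +x), y left, z up, square with the shelf. The stick's end has room to go round 25 to 36 mm from the middle
- riser: low plywood shelf fixed to the table, two paint bottles and a tape pile on it. Origin on the table below the middle of the board's front edge; x away from the robot, y left. Board 160 mm deep (+x), 320 mm long (y), underside 150 mm, top 168 mm up; four corner legs, inside at y +-140 mm. The bowl's middle lies 5 to 15 mm behind the edge: far in the bowl the stick must lean, top to the robot
- yellow1_mid (a point): yellow round lacquered bead, 34 mm across, 15 g, lying on the bowl's floor; the point is its centre. Starts in the left (+y) half of the bowl; rolls when pushed
- yellow2_mid (a point): yellow round lacquered bead, 34 mm across, 15 g, lying on the bowl's floor; the point is its centre. Starts in the left (+y) half of the bowl; rolls when pushed
- blue1_mid (a point): blue round lacquered bead, 34 mm across, 15 g, lying on the bowl's floor; the point is its centre. Starts in the right (-y) half of the bowl; rolls when pushed
- blue2_mid (a point): blue round lacquered bead, 34 mm across, 15 g, lying on the bowl's floor; the point is its centre. Starts in the right (-y) half of the bowl; rolls when pushed
- ink: bystander: dark ink bottle with white cap, 43 mm across, 92 mm high; origin at the centre of its underside
- tin: bystander: round blue tin, 62 mm across, 28 mm high; origin at the centre of its underside
- lino: bystander: brown lino printing block, 75 x 100 x 9 mm, lying flat; origin at the centre of its underside
Not all that is in view belongs to the job. Of the things like the dish, leave any that is black, pink or turquoise; of the rest the larger one is meant.

How it is judged (in metres and radians):
On the way, in this order (a step that is already met when the one before it is completed fails the run):
1. the gripped stick's tip is down among the beads on the far side of the bowl (15 mm or more from its middle, less than 32 mm above the table), turn one (x of stick_tip in the frame of dish above 0.015 m and y of stick_tip in the frame of dish between -0.015 and 0.015 m and horizontal distance between stick_tip and dish below 0.072 m and z of stick_tip in the frame of dish below 0.032 m and contact force between the fingers and stick above 0.5 N), for 0.03 s.
2. the gripped stick's tip is down among the beads on the right side of the bowl (15 mm or more from its middle, less than 32 mm above the table), turn one (y of stick_tip in the frame of dish below -0.015 m and x of stick_tip in the frame of dish between -0.015 and 0.015 m and horizontal distance between stick_tip and dish below 0.072 m and z of stick_tip in the frame of dish below 0.032 m and contact force between the fingers and stick above 0.5 N), for 0.03 s.
3. the gripped stick's tip is down among the beads on the near side of the bowl (15 mm or more from its middle, less than 32 mm above the table), turn one (x of stick_tip in the frame of dish below -0.015 m and y of stick_tip in the frame of dish between -0.015 and 0.015 m and horizontal distance between stick_tip and dish below 0.072 m and z of stick_tip in the frame of dish below 0.032 m and contact force between the fingers and stick above 0.5 N), for 0.03 s.
4. the gripped stick's tip is down among the beads on the left side of the bowl (15 mm or more from its middle, less than 32 mm above the table), turn one (y of stick_tip in the frame of dish above 0.015 m and x of stick_tip in the frame of dish between -0.015 and 0.015 m and horizontal distance between stick_tip and dish below 0.072 m and z of stick_tip in the frame of dish below 0.032 m and contact force between the fingers and stick above 0.5 N), for 0.03 s.
5. the gripped stick's tip is down among the beads on the far side of the bowl (15 mm or more from its middle, less than 32 mm above the table), turn two (all of step 1), for 0.03 s.
6. the gripped stick's tip is down among the beads on the right side of the bowl (15 mm or more from its middle, less than 32 mm above the table), turn two (all of step 2), for 0.03 s.
7. the gripped stick's tip is down among the beads on the near side of the bowl (15 mm or more from its middle, less than 32 mm above the table), turn two (all of step 3), for 0.03 s.
8. the gripped stick's tip is down among the beads on the left side of the bowl (15 mm or more from its middle, less than 32 mm above the table), turn two (all of step 4), for 0.03 s.
9. the gripped stick's tip is down among the beads on the far side of the bowl (15 mm or more from its middle, less than 32 mm above the table), turn two completed (all of step 5), for 0.03 s.
At the end, for the whole second after the job is handed in: A yellow bead's centre is in the right half and a blue one's in the left half, all four beads in the bowl; the stick stands released in the pot, its lower end within 36 mm of the axis, under 30 mm up, lean under 50 degrees; pot (within 50 mm) and bowl (40 mm) upright where they stood (y of any of yellow1_mid, yellow2_mid in the frame of dish below 0 m and y of any of blue1_mid, blue2_mid in the frame of dish above 0 m and horizontal distance between each of yellow1_mid, yellow2_mid, blue1_mid, blue2_mid and dish below 0.075 m and z of each of yellow1_mid, yellow2_mid, blue1_mid, blue2_mid in the frame of dish below 0.05 m and horizontal distance between stick_tip and pot below 0.036 m and z of stick_tip in the frame of pot below 0.03 m and angle between stick_mid's own z axis and vertical below 0.9 rad and linear speed of stick below 0.03 m/s and angle between pot's own z axis and vertical below 0.15 rad and angle between dish's own z axis and vertical below 0.1 rad and distance of pot from where it was at the start of the episode below 0.05 m and distance of dish from where it was at the start of the episode below 0.04 m); the robot touches nothing.
It fails at once if a bead leaves the bowl (horizontal distance between any of yellow1_mid, yellow2_mid, blue1_mid, blue2_mid and dish above 0.09 m).
It fails at once if the bowl is pushed more than 40 mm or tipped (distance of dish from where it was at the start of the episode above 0.04 m or angle between dish's own z axis and vertical above 0.3 rad).
It fails at once if the pot is pushed more than 50 mm or knocked over (distance of pot from where it was at the start of the episode above 0.05 m or angle between pot's own z axis and vertical above 0.5 rad).
It fails at once if the low shelf is struck by arm, gripper or stick (over 8 N) (contact force between any of the arm, the fingers, stick and riser above 8 N).
It fails at once if the ink bottle, pin tin or lino block is moved more than 30 mm (distance of any of ink, tin, lino from where it was at the start of the episode above 0.03 m).
It also fails if it takes over 72 s, if anything falls off the work surface, if the arm or the gripper's body presses on something with over 40 N, if the wrist force passes 120 N, or if a joint passes its speed limit or range.

## Working session

There is one attempt and no reset: what is moved stays moved. The work goes in short steps, Python scripts to look and compute and a tool call to move; the robot and the scene stay as the last step left them, time stands still between calls to the robot, and variables do not carry over. Pictures are saved under pics/ and viewed, at most 10 in all, crops included, and the job is handed in when it is done.

Besides the shell and the picture viewer there is one more tool, called after "Request:" by a JSON object that holds its "name" and its "arguments", one argument or row to a line. move_arm: Moves the arm, as the interface text tells. Its arguments: {"type":"object","properties":{"rows":{"type":"string"},"newtons":{"type":"number"}},"required":["rows"]}

```bash
mkdir -p pics; cat > h.py <<'E'
import numpy as np, cv2
from bench import manip, viewer, spotter
def cap(n,save=None):
    p=viewer.capture(n)
    if save: cv2.imwrite('pics/'+save,p['pixels'][:,:,::-1])
    return p
def w(p,pt):
    return (p['cam_to_world']@np.r_[pt,1])[:3]
def px(p,pt):
    a=p['intrinsics']@np.array(pt); return (a[:2]/a[2]).round()
def cloud(p):
    K=p['intrinsics'];z=p['range_z'];v,u=np.mgrid[:480,:640]
    c=np.stack([(u-K[0,2])*z/K[0,0],(v-K[1,2])*z/K[1,1],z],-1)
    return c@p['cam_to_world'][:3,:3].T+p['cam_to_world'][:3,3]
E
python3 - <<'E'
from h import *
np.set_printoptions(precision=3,suppress=True)
for c in ['top','side']:
    p=cap(c,c+'1.png'); print(c,p['cam_to_world'][:3].tolist(),p['intrinsics'][0,0])
    for n in ['stick_mid','pot','dish','riser','yellow1_mid','blue1_mid','ink','tin','lino']:
        for r in spotter.recognise(n,p)[:3]: print(n,round(r['confidence'],2),w(p,r['point']),px(p,r['point']))
print(manip.tcp_to_tips, manip.state())
E
```

```text
top [[-0.021339253254180096, -0.902558183394296, 0.4300387911090608, 0.02070659582065905], [-0.9997203909722527, 0.014880478451705616, -0.01837692126920517, 0.099883090370968], [0.0101870577126179, -0.4303106981577808, -0.902623358276376, 1.2900029039831022]] 539.8886489979956
stick_mid 0.74 [ 0.508 -0.259  0.146] [460. 263.]
stick_mid 0.45 [0.437 0.323 0.057] [212. 309.]
pot 0.71 [ 0.576 -0.257  0.053] [447. 253.]
pot 0.36 [0.567 0.086 0.017] [311. 264.]
dish 0.74 [0.853 0.064 0.017] [317. 170.]
dish 0.64 [0.57  0.082 0.021] [312. 262.]
dish 0.61 [0.355 0.187 0.013] [270. 347.]
riser 0.82 [0.632 0.105 0.166] [302. 214.]
yellow1_mid 0.69 [0.589 0.119 0.033] [298. 254.]
tin 0.59 [0.436 0.322 0.058] [213. 309.]
tin 0.54 [0.538 0.111 0.031] [301. 273.]
lino 0.59 [0.672 0.389 0.009] [196. 231.]
side [[0.6574968710804232, -0.2966612125431867, 0.692596556078544, -0.021572372543674195], [-0.7533816611299625, -0.24582988354179605, 0.609904698318422, -0.48663971542862205], [-0.010674136616692182, -0.9227999747129567, -0.3851314963454106, 0.4448291672530225]] 450.6868442441368
stick_mid 0.72 [
[... 438 characters left out ...]
 0.92 [ 0.43  -0.008  0.022] [279. 318.]
lino 0.77 [0.659 0.383 0.011] [235. 231.]
lino 0.53 [0.437 0.315 0.047] [173. 253.]
0.014 {'time_s': 1.0, 'joint_positions': array([68.784, 35.231, -0.721, 81.554,  0.464, 63.22 , -2.315]), 'dq': array([-0.153,  0.013, -0.071,  0.059, -0.036, -0.025,  0.073]), 'joint_efforts': array([  0.   , -45.883,   0.209, -16.603,  -0.061,   0.013,   0.   ]), 'tool_pos': array([ 0.219, -0.612,  0.207]), 'orientation': array([[ 0.941,  0.337,  0.   ],
       [ 0.337, -0.941,  0.   ],
       [ 0.   , -0.   , -1.   ]]), 'ft_force': array([0.305, 0.235, 0.059]), 'wrist_torque': array([-0.026, -0.027, -0.022]), 'grasp_force': 0.0, 'gripper_width': 0.09319190922948434}
```

View pictures.

View pics/top1.png

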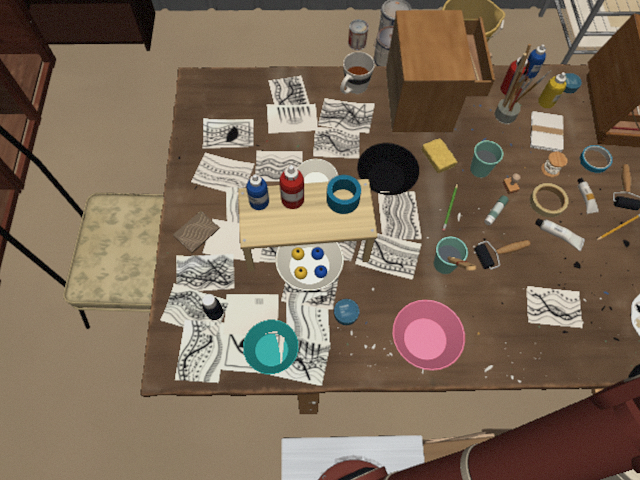

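View pics/side1.png

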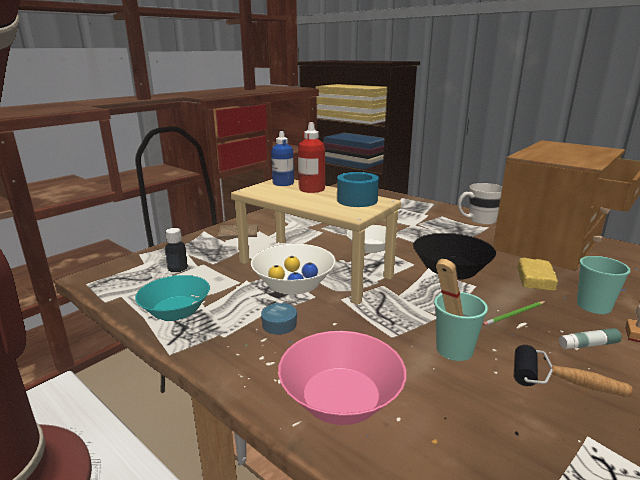

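```bash
cat > m.py <<'E'
from h import *
np.set_printoptions(precision=4,suppress=True)
def circ(P):
    for _ in range(5):
        A=np.c_[2*P,np.ones(len(P))];s=np.linalg.lstsq(A,(P**2).sum(1),rcond=None)[0]
        r=np.sqrt(s[2]+s[0]**2+s[1]**2);e=abs(np.hypot(*(P-s[:2]).T)-r);P=P[e<=max(np.percentile(e,90),.001)]
    return s[:2],r,len(P),e.mean()
def main():
  for c in ['top','side']:
    p=cap(c);C=cloud(p).reshape(-1,3);rgb=p['pixels'].reshape(-1,3).astype(int);x,y,z=C.T
    m=(abs(x-.56)<.08)&(abs(y+.26)<.08)&(z>.079)&(z<.092)&(rgb[:,1]>rgb[:,0]+15)
    print(c,'pot',circ(C[m][:,:2]), z[m].max())
    m=(abs(x-.57)<.11)&(abs(y-.085)<.11)&(z>.046)&(z<.056)&(rgb.min(1)>120)
    print('dish',circ(C[m][:,:2]),z[m].max())
    m=(abs(x-.64)<.15)&(abs(y-.09)<.25)&(z>.162)&(z<.174)&(rgb[:,0]>rgb[:,2]+25)
    r=cv2.minAreaRect(C[m][:,:2].astype(np.float32));print('riser',r,cv2.boxPoints(r).tolist())
    m=(abs(x-.5)<.1)&(abs(y+.26)<.06)&(z>.1)&(z<.25)
    S=C[m];print('stick n',m.sum(),S.mean(0),np.linalg.svd(S-S.mean(0),full_matrices=False)[2][0],S[S[:,2].argmax()],S[S[:,2].argmin()])
    for k in ['yellow1_mid','blue1_mid']:
        for r in spotter.recognise(k,p)[:3]: print(k,round(r['confidence'],2),w(p,r['point']))
    m=(abs(x-.36)<.13)&(abs(y+.17)<.13)&(z>.03); print('pink zmax',z[m].max(),x[m].min(),x[m].max(),y[m].min(),y[m].max())
    m=(abs(x-.55)<.1)&(y<-.32)&(y>-.42)&(z>.008); print('brayer',np.percentile(C[m],[2,98],axis=0).tolist())
main()
E
python3 m.py
```

```text
top pot (array([ 0.569 , -0.2597]), np.float64(0.03676987696502455), 91, np.float64(0.0007471130708195151)) 0.09036793127573195
dish (array([0.5686, 0.0915]), np.float64(0.0827993225161075), 125, np.float64(0.000816914061176044)) 0.05591906116547696
riser ((0.6385273933410645, 0.09700644761323929), (0.1631583869457245, 0.32010266184806824), 4.02909517288208) [[0.5459041595458984, 0.25093021988868713], [0.5683954954147339, -0.06838131695985794], [0.7311506271362305, -0.05691732466220856], [0.708659291267395, 0.2623942196369171]]
stick n 160 [ 0.501  -0.262   0.1579] [-0.5399 -0.0671  0.8391] [ 0.4794 -0.2677  0.1965] [ 0.5383 -0.2613  0.1012]
yellow1_mid 0.46 [0.5895 0.1202 0.0363]
blue1_mid 0.54 [0.589  0.0721 0.0342]
pink zmax 0.1964946921643469 0.2863472067659849 0.4893566892839292 -0.27811601285632176 -0.10203246457215075
brayer [[0.5506113128985265, -0.4179494558260816, 0.010815007139649113], [0.6221304576682227, -0.34257397719485094, 0.03352138556049043]]
side pot (array([ 0.5675, -0.2619]), np.float64(0.036308042682489515), 247, np.float64(0.0006051266959045551)) 0.086721898342
[... 155 characters left out ...]
 0.0943317636847496), (0.16056042909622192, 0.31851962208747864), 3.917771100997925) [[0.5454966425895691, 0.24773427844047546], [0.5672593712806702, -0.0700410008430481], [0.727444589138031, -0.05907075107097626], [0.7056818604469299, 0.2587045431137085]]
stick n 849 [ 0.498  -0.2694  0.1517] [ 0.5042  0.033  -0.863 ] [ 0.4807 -0.2695  0.1946] [ 0.5288 -0.2549  0.1001]
yellow1_mid 0.73 [0.586  0.1149 0.0298]
blue1_mid 0.74 [0.5864 0.0656 0.0326]
pink zmax 0.19458934543627143 0.28390278124132373 0.48995308451917474 -0.28062388284998296 -0.10287947033369238
brayer [[0.5489965088807641, -0.41809946289740546, 0.010639242994490417], [0.6192995094111401, -0.3464962630910863, 0.03174211595679387]]
```

```bash
cat >> h.py <<'E'
from scipy.spatial.transform import Rotation as Ro
np.set_printoptions(precision=4,suppress=True)
def basis(lean=31.,az=4.):
    l,a=np.radians([lean,az]); z=np.array([np.sin(l)*np.cos(a),np.sin(l)*np.sin(a),-np.cos(l)])
    y=np.array([np.sin(a),-np.cos(a),0]); return np.c_[np.cross(y,z),y,z]
def go(pos,R=None,dR=None):
    s=manip.state(); r0=s['orientation']
    rv=np.zeros(3) if R is None else Ro.from_matrix(r0.T@R).as_rotvec()
    d=(np.array(pos)-s['tool_pos'])*1000
    print('tool mm',r0.T@d,'rotvec',rv,'deg',np.degrees(np.linalg.norm(rv)),'| in final frame mm',(None if R is None else R.T@d))
E
python3 - <<'E'
from h import *
go([.443,-.269,.25],basis())
E
```

```text
tool mm [ 326.4041 -247.3967  -43.0369] rotvec [-0.0742  0.5376  0.2673] deg 34.66079569811541 | in final frame mm [ 234.1411 -326.4851   90.4562]
```

Request:
{"name": "move_arm", "arguments": {
  "rows": "1 27.2 -20.6 -5 0 0 0;1 27.2 -20.6 -5 0 0 0;1 27.2 -20.6 -5 0 0 0;1 27.2 -20.6 -5 0 0 0;1 27.2 -20.6 -5 0 0 0;1 27.2 -20.6 -5 0 0 0;1 27.2 -20.6 -5 0 0 0;1 27.2 -20.6 -5 0 0 0;1 27.2 -20.6 -4 0 0 0;1 27.2 -20.6 -4 0 0 0;1 27.2 -20.6 0 0 0 0;1 27.2 -20.6 0 0 0 0;1 0 0 0 -0.0093 0.0672 0.0334;1 0 0 0 -0.0093 0.0672 0.0334;1 0 0 0 -0.0093 0.0672 0.0334;1 0 0 0 -0.0093 0.0672 0.0334;1 0 0 0 -0.0093 0.0672 0.0334;1 0 0 0 -0.0093 0.0672 0.0334;1 0 0 0 -0.0093 0.0672 0.0334;1 0 0 0 -0.0093 0.0672 0.0334",
  "newtons": 50
}}

```text
time_s: 2.97
tool_pos: [0.443, -0.2697, 0.2556]
orientation: [[0.853, 0.068, 0.517], [0.059, -0.998, 0.033], [0.518, 0.002, -0.855]]
ft_force: [0.3, 0.5, 0.1]
gripper_width: 0.0932
grasp_force: 0.0
```

```bash
python3 - <<'E'
from h import *
s=manip.state();print(s['joint_positions'],s['orientation'].tolist())
go([.443,-.269,.25],basis())
p=cap('wrist','w1.png');print(p['cam_to_world'][:3].tolist())
for r in spotter.recognise('stick_mid',p)[:3]: print(round(r['confidence'],2),w(p,r['point']),px(p,r['point']))
C=cloud(p).reshape(-1,3);rgb=p['pixels'].reshape(-1,3).astype(int);x,y,z=C.T
m=(abs(x-.5)<.1)&(abs(y+.26)<.05)&(z>.105)&(z<.22)&(rgb[:,0]>rgb[:,2]+15);S=C[m];print(len(S),S.mean(0) if len(S) else 0)
for a in np.arange(.105,.2,.015):
    q=S[abs(S[:,2]-a)<.006]
    if len(q)>5: print(a,len(q),np.percentile(q,[3,50,97],axis=0).tolist())
E
```

```text
[ 55.9901  13.0713 -16.2946 120.2801 -37.99    29.5243 -14.7095] [[0.8534289504887697, 0.06751209428312384, 0.5168182887564488], [0.05876916381796624, -0.997716518738115, 0.0332856368608792], [0.5178853269322993, 0.001966052543518236, -0.8554477908005967]]
tool mm [-2.9006 -0.7001  4.8145] rotvec [ 0.0028 -0.0033 -0.0009] deg 0.2560725691651178 | in final frame mm [-2.884  -0.689   4.8261]
[[0.06622278227160894, -0.9699123259090865, 0.23427467459764176, 0.4244915821481318], [-0.9978046198336872, -0.06453524189199371, 0.014870884052090078, -0.2698538814910701], [0.0006955190550398995, -0.23474514394032886, -0.9720567028983839, 0.45054410186237565]]
0.94 [ 0.5008 -0.2756  0.1632] [333. 227.]
0.54 [0.5435 0.053  0.029 ] [ 80. 205.]
1086 [ 0.4983 -0.2672  0.1644]
0.105 31 [[0.5326816091241242, -0.2751599431110316, 0.10502191425137833], [0.5341598597607097, -0.2625052957461969, 0.10787109279941348], [0.5358851824559789, -0.2530840479450833, 0.11046536296883541]]
0.12 78 [[0.5227930866120997, -0.2758760969732091, 0.11477070932643457], [0.5266329763700268, -0.2650209331874639, 0.11999992388
[... 406 characters left out ...]
6542], [0.5118472848183098, -0.25581035314500067, 0.15542660810512954]]
0.16499999999999998 125 [[0.4957271817181191, -0.2778488068249535, 0.1592947638799798], [0.49921991421980344, -0.26669648264872275, 0.16487799373594664], [0.5030254031601664, -0.25617705142237457, 0.17035434971469882]]
0.18 193 [[0.4786941490269766, -0.2795400052196679, 0.17438685798005987], [0.48916968399545335, -0.26792142813873765, 0.18163719257456357], [0.4937710825429047, -0.2569517685349082, 0.18578684702797055]]
0.195 219 [[0.47540400719485926, -0.2762602477823119, 0.18908545851344796], [0.48030310219123934, -0.26845618407468486, 0.19085572994917882], [0.4842869086163909, -0.26052881492038066, 0.1934142220420966]]
```

Request:
{"name": "move_arm", "arguments": {
  "rows": "1 -3.5 0.6 0 0 0 0;1 0 0 12 0 0 0;1 0 0 12 0 0 0;1 0 0 12 0 0 0;1 0 0 12 0 0 0;1 0 0 12 0 0 0;1 0 0 12 0 0 0;1 0 0 12 0 0 0;1 0 0 12 0 0 0;1 0 0 10 0 0 0;-1 0 0 0 0 0 0;-1 0 0 0 0 0 0;-1 0 0 0 0 0 0;-1 0 0 0 0 0 0;-1 0 0 0 0 0 0;-1 0 0 0 0 0 0;-1 0 0 0 0 0 0;-1 0 0 0 0 0 0",
  "newtons": 50
}}

```text
time_s: 4.57
tool_pos: [0.4945, -0.2663, 0.1626]
orientation: [[0.855, 0.07, 0.514], [0.06, -0.998, 0.035], [0.515, 0.001, -0.857]]
ft_force: [0.7, -0.5, -0.9]
gripper_width: 0.0442
grasp_force: 0.0
```

Request:
{"name": "move_arm", "arguments": {
  "rows": "-1 0 0 0 0 0 0;-1 0 0 0 0 0 0;-1 0 0 0 0 0 0;-1 0 0 0 0 0 0;-1 0 0 0 0 0 0;-1 0 0 0 0 0 0",
  "newtons": 50
}}

```text
time_s: 5.07
tool_pos: [0.4946, -0.2663, 0.1623]
orientation: [[0.855, 0.07, 0.514], [0.06, -0.998, 0.036], [0.515, 0.0, -0.857]]
ft_force: [0.1, -0.0, 0.3]
gripper_width: 0.0234
grasp_force: 50.0
```

Request:
{"name": "move_arm", "arguments": {
  "rows": "-1 4.5 0 -9 0 0 0;-1 4.5 0 -9 0 0 0;-1 4.5 0 -9 0 0 0;-1 4.5 0 -9 0 0 0;-1 4.5 0 -9 0 0 0;-1 4.5 0 -9 0 0 0;-1 4.5 0 -9 0 0 0;-1 4.5 0 -9 0 0 0;-1 4.5 0 -9 0 0 0;-1 4.5 0 -9 0 0 0;-1 4.5 0 -9 0 0 0;-1 4.5 0 -9 0 0 0;-1 4.5 0 -9 0 0 0;-1 0 0 0 0 0 0"
}}

```text
time_s: 6.23
tool_pos: [0.4851, -0.2672, 0.2946]
orientation: [[0.854, 0.07, 0.516], [0.061, -0.998, 0.034], [0.517, 0.003, -0.856]]
ft_force: [0.7, -0.2, -0.5]
gripper_width: 0.023
grasp_force: 50.0
```

```bash
cat > st.py <<'E'
from h import *
def stick(c,save=None):
    p=cap(c,save);s=manip.state();C=cloud(p).reshape(-1,3);rgb=p['pixels'].reshape(-1,3).astype(int)
    T=(C-s['tool_pos'])@s['orientation']*1000   # tool frame mm
    m=(abs(T[:,0])<45)&(abs(T[:,1])<45)&(T[:,2]>25)&(T[:,2]<210)&(rgb[:,0]>rgb[:,2]+15)&(p['range_z'].ravel()>0)
    S=T[m];print(c,m.sum(),'tool-z max',S[:,2].max() if len(S) else 0)
    for a in range(40,200,20):
        q=S[abs(S[:,2]-a)<6]
        if len(q)>3: print(a,len(q),np.median(q,0),np.ptp(q[:,0]),np.ptp(q[:,1]))
    return p
if __name__=='__main__':
    stick('top'); p=stick('side','s2.png'); print(manip.state()['joint_positions'])
E
python3 st.py
```

```text
top 9 tool-z max 183.45637427286536
side 965 tool-z max 181.95567137931513
40 125 [-2.3397  2.3247 39.8848] 9.174494154697973 24.00717490410352
60 114 [-2.2522  2.2093 60.4278] 9.017767933411697 24.031541223117998
80 109 [-2.1049  2.8375 79.535 ] 7.806446331830049 24.261412962950317
100 74 [-2.2264  1.7869 98.2173] 8.031889133382244 23.325160789746647
120 37 [ -1.618    2.5486 118.7085] 7.114816113624803 8.704404174971515
140 34 [ -1.4443   2.3981 139.4113] 7.497192541134976 8.71727923870291
160 36 [ -1.5349   2.9214 160.0265] 8.77123879685183 8.641967879092133
180 21 [ -0.7745   1.8445 178.3233] 7.5677502953820674 8.491805419327333
[ 46.8288  12.6072 -10.2097 113.1573 -32.251   34.6574 -25.0142]
```

View pics/s2.png

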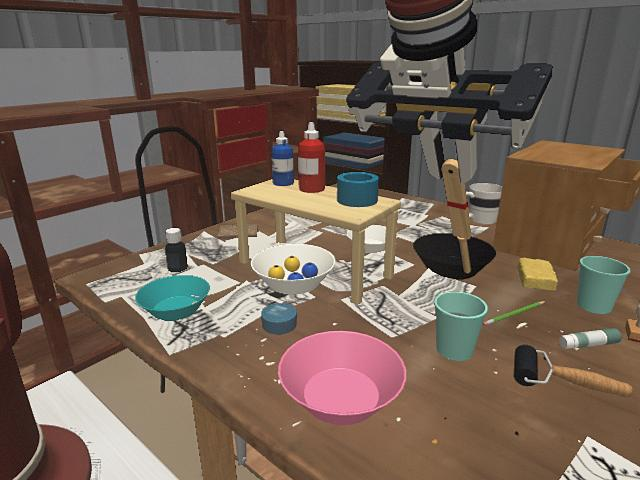

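Request:
{"name": "move_arm", "arguments": {
  "rows": "-1 -11.4 -0.9 -6.9 0 0 0;-1 -11.4 -0.9 -6.9 0 0 0;-1 -11.4 -0.9 -6.9 0 0 0;-1 0.6 -22 2.5 0 0 0;-1 0.6 -22 2.5 0 0 0;-1 0.6 -22 2.5 0 0 0;-1 0.6 -22 2.5 0 0 0;-1 0.6 -22 2.5 0 0 0;-1 0.6 -22 2.5 0 0 0;-1 0.6 -22 2.5 0 0 0;-1 0.6 -22 2.5 0 0 0;-1 0.6 -22 2.5 0 0 0;-1 0.6 -22 2.5 0 0 0;-1 0.6 -22 2.5 0 0 0;-1 0.6 -22 2.5 0 0 0;-1 0.6 -22 2.5 0 0 0;-1 0.6 -22 2.5 0 0 0;-1 0.6 -22 2.5 0 0 0;-1 0.6 -19 2.5 0 0 0;-1 0 0 0 0 0 0"
}}

```text
time_s: 8.0
tool_pos: [0.4479, 0.0747, 0.2633]
orientation: [[0.856, 0.077, 0.511], [0.066, -0.997, 0.04], [0.512, -0.001, -0.859]]
ft_force: [-0.2, 1.1, 0.3]
gripper_width: 0.023
grasp_force: 50.0
```

```bash
python3 - <<'E'
from h import *
from m import circ
from st import stick
R=basis()
go([.4494,.0824,.2635],R)
print(manip.state()['joint_positions'])
p=stick('wrist','w2.png');C=cloud(p).reshape(-1,3);rgb=p['pixels'].reshape(-1,3).astype(int);x,y,z=C.T
m=(abs(x-.57)<.11)&(abs(y-.085)<.11)&(z>.046)&(z<.056)&(rgb.min(1)>120)
print('dish',circ(C[m][:,:2]))
for k in ['yellow1_mid','blue1_mid']:
    for r in spotter.recognise(k,p)[:3]: print(k,round(r['confidence'],2),w(p,r['point']))
E
sed -i 's/^main()$/if __name__=="__main__": main()/' m.py
```

```text
top pot (array([ 0.5693, -0.2598]), np.float64(0.03655103178880478), 105, np.float64(0.0008361863601119907)) 0.08943893477676523
dish (array([0.5699, 0.0914]), np.float64(0.08326611425262435), 52, np.float64(0.0008893887857414765)) 0.055597021883503794
riser ((0.6383078694343567, 0.09724793583154678), (0.16219276189804077, 0.319715291261673), 4.0944695472717285) [[0.5460044145584106, 0.25090718269348145], [0.568832516670227, -0.06799207627773285], [0.7306113243103027, -0.05641131103038788], [0.7077832221984863, 0.2624879479408264]]m.py:18: RuntimeWarning: Mean of empty slice.
  S=C[m];print('stick n',m.sum(),S.mean(0),np.linalg.svd(S-S.mean(0),full_matrices=False)[2][0],S[S[:,2].argmax()],S[S[:,2].argmin()])
  ret = um.true_divide(
Traceback (most recent call last):
  File "m.py", line 23, in <module>
    main()
    ~~~~^^
  File "m.py", line 18, in main
    S=C[m];print('stick n',m.sum(),S.mean(0),np.linalg.svd(S-S.mean(0),full_matrices=False)[2][0],S[S[:,2].argmax()],S[S[:,2].argmin()])
                                             ~~~~~~~~~~~~~~~~~~~~~~~~~~~~~~~~~~~~~~~~~~~~~~~~~^^^
IndexError: index 0 is out of bounds for axis 0 with size 0
```

```bash
cat > look.py <<'E'
from h import *
from m import circ
from st import stick
import sys
R=basis()
go([.4494,.0824,.2635],R)
p=stick('wrist',sys.argv[1]);C=cloud(p).reshape(-1,3);rgb=p['pixels'].reshape(-1,3).astype(int);x,y,z=C.T
m=(abs(x-.57)<.11)&(abs(y-.085)<.11)&(z>.046)&(z<.056)&(rgb.min(1)>120)
print('dish',circ(C[m][:,:2]))
D=np.array([.568,.090]);a=np.radians(4);M=np.array([[np.cos(a),np.sin(a)],[-np.sin(a),np.cos(a)]])
for k in ['yellow1_mid','blue1_mid']:
    for r in spotter.recognise(k,p)[:3]: q=w(p,r['point']);print(k,round(r['confidence'],2),q,'in dish',M@(q[:2]-D))
E
python3 look.py w2.png
```

```text
tool mm [ 2.3428 -9.6117  0.9025] rotvec [-0.0024  0.0044  0.0051] deg 0.4098791661564723 | in final frame mm [ 2.2898 -9.6257  0.8895]
wrist 1557 tool-z max 182.7868848962573
40 201 [ 6.0081 -2.168  39.1326] 2.9944132739087026 24.288069301545704
60 167 [ 5.8754 -2.1764 59.727 ] 2.6259228812700397 23.94132078345435
80 134 [ 6.0301 -2.1881 80.2181] 2.1793369893060035 23.398969110177156
100 96 [ 6.2176 -2.1966 98.9604] 3.8764876171076565 22.739169365885907
120 32 [  6.0154  -2.2079 120.2516] 3.765565945655559 8.21221192948908
140 31 [  6.082   -2.2143 140.7585] 5.432837626099902 9.658041863220985
160 27 [  6.1953  -2.2241 159.4492] 4.361431979134871 9.227195888085479
180 18 [  6.1602  -2.2343 178.4044] 5.14192054286683 9.664337599269572
dish (array([0.5686, 0.09  ]), np.float64(0.08229087773551486), 516, np.float64(0.00077900855056796))
yellow1_mid 0.73 [0.5902 0.1175 0.0319] in dish [0.0241 0.0259]
blue1_mid 0.62 [0.5924 0.0693 0.0367] in dish [ 0.0229 -0.0224]
```

View pics/w2.png

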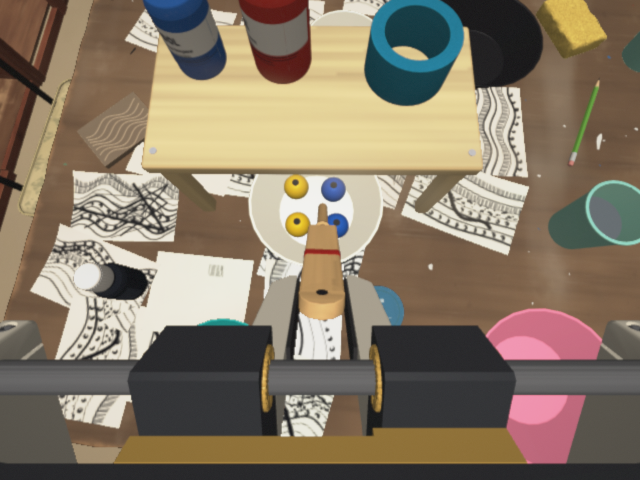

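Request:
{"name": "move_arm", "arguments": {
  "rows": "-1 2.3 -8.5 1 -0.0024 0.0044 0.0051;-1 0 0 10 0 0 0;-1 0 0 10 0 0 0;-1 0 0 10 0 0 0;-1 0 0 10 0 0 0;-1 0 0 10 0 0 0;-1 0 0 10 0 0 0;-1 0 0 8 0 0 0;-1 0 0 6 0 0 0;-1 0 0 6 0 0 0;-1 0 0 6 0 0 0;-1 0 0 6 0 0 0;-1 0 0 6 0 0 0;-1 0 0 6 0 0 0;-1 0 0 6 0 0 0;-1 0 0 0 0 0 0;-1 0 0 0 0 0 0"
}}

```text
time_s: 9.62
tool_pos: [0.5092, 0.0831, 0.1777]
orientation: [[0.86, 0.062, 0.507], [0.054, -0.998, 0.031], [0.508, 0.001, -0.862]]
ft_force: [-0.1, -0.0, -0.5]
gripper_width: 0.0237
grasp_force: 50.0
```

```bash
python3 look.py w3.png; python3 st.py
```

```text
tool mm [  -7.8851   -2.9934 -104.2942] rotvec [ 0.0043  0.0085 -0.0063] deg 0.6544621559483562 | in final frame mm [  -6.9784   -3.4932 -104.3432]
wrist 4407 tool-z max 195.40972202499387
40 2461 [39.6589 -0.4236 38.0673] 40.080919626772356 89.96573401459723
60 169 [ 5.9097 -0.4    59.1277] 2.912868883804419 23.683856195318974
80 135 [ 5.9235 -0.3671 80.0139] 3.0695986993333366 23.87329755741481
100 100 [ 6.2485 -0.3444 99.1468] 3.717833213957042 23.398901358279197
120 35 [  5.8444  -0.3041 120.2158] 4.277816709710812 9.175945682130337
140 291 [-37.7708 -28.2648 140.504 ] 51.89243176839459 46.609631316534795
160 267 [ -2.8028 -30.2928 163.7714] 39.542756280372394 46.499968897095634
180 20 [ -6.9288 -15.2259 176.1906] 40.92962220693793 71.88972654498684
dish (array([0.568 , 0.0901]), np.float64(0.08220487222291846), 702, np.float64(0.0007586288535028296))
yellow1_mid 0.95 [0.586  0.1192 0.034 ] in dish [0.02   0.0279]
blue1_mid 0.7 [0.5968 0.0592 0.0335] in dish [ 0.0266 -0.0328]
top 325 tool-z max 208.11051308240482
40 181 [39.3224 -1.4668 38.8595] 12.143400024984238 88.45060705284794
160 5 [  6.3794 -33.7844 163.1412] 19.613465477379346 43.23450255750759
180 19 [ 14.407   -0.5432 178.9944] 12.42755364413373 88.79607577175574
side 1320 tool-z max 209.1057317691197
40 314 [35.4589  6.8674 38.4616] 50.04710484912254 78.33641105068257
60 43 [-2.8495  6.2715 60.1214] 8.820015475151829 25.056585670174982
80 44 [-2.8306  7.5086 79.4113] 7.855977228918858 24.682195607373043
100 29 [-3.1261  3.4937 97.8647] 11.29899175117803 23.200786496328163
120 21 [ -0.8361   3.149  120.9963] 9.394004993123124 6.11151665181545
140 52 [-37.4136 -14.0452 139.0418] 50.056548443505385 62.38183299375027
160 99 [ -3.5042 -25.1513 162.4486] 50.7031065900596 49.068668115269425
180 159 [ 28.4857   3.4314 181.3696] 86.92333522014523 88.12656040645382
[ -27.9191   17.1794   15.7379  132.9646   62.5067    0.837  -162.7637]
```

View pics/w3.png

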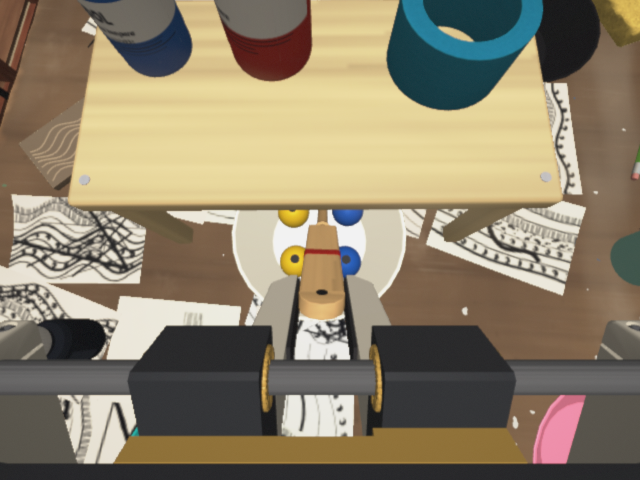

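```bash
cat > fk.py <<'E'
from h import *
from scipy.optimize import least_squares
I3=[[.941,.337,0],[.337,-.941,0],[0,0,-1]]
D=[([68.784,35.231,-.721,81.554,.464,63.22,-2.315],[.219,-.612,.207],I3),
([55.9901,13.0713,-16.2946,120.2801,-37.99,29.5243,-14.7095],[.443,-.2697,.2556],[[.8534,.0675,.5168],[.0588,-.9977,.0333],[.5179,.002,-.8554]]),
([46.8288,12.6072,-10.2097,113.1573,-32.251,34.6574,-25.0142],[.4851,-.2672,.2946],[[.854,.07,.516],[.061,-.998,.034],[.517,.003,-.856]]),
([-27.9191,17.1794,15.7379,132.9646,62.5067,.837,-162.7637],[.5092,.0831,.1777],[[.86,.062,.507],[.054,-.998,.031],[.508,.001,-.862]])]
def fk(q,P,sg):
    o1,d1,L1,L2,Lt,a,b,o7=P; q=np.radians(q)*sg
    rz=lambda t:Ro.from_rotvec([0,0,t]).as_matrix(); ry=lambda t:Ro.from_rotvec([0,t,0]).as_matrix()
    R=rz(q[0]+o1); p=np.array([0,0,d1]); R=R@ry(q[1])@rz(q[2]); p=p+R@[a,0,L1]
    R=R@ry(q[3]); p=p+R@[-a,0,0]; R=R@rz(q[4]); p=p+R@[0,0,L2]; R=R@ry(q[5]); p=p+R@[b,0,Lt]
    return p,R@rz(q[6]+o7)
def res(P,sg):
    o=[]
    for q,p,R in D:
        pp,RR=fk(np.array(q),P,sg); o+=[*(10*(pp-p)),*(RR-R).ravel()]
    return o
def fit():
    import itertools
    best=None
    for s in itertools.product([1,-1],repeat=4):
        sg=np.array([s[0],1,s[1],1,s[2],1,s[3]])
        for o7 in [0,1.57,3.14,-1.57]:
          r=least_squares(res,[-np.radians(139) if s[0]>0 else 0,.35,.35,.35,.2,0,0,o7],args=(sg,))
          if best is None or r.cost<best[0]: best=(r.cost,r.x,sg)
    return best
if __name__=='__main__':
    b=fit();print(b)
    print(np.abs(res(b[1],b[2])).max())
    np.save('fk.npy',np.r_[b[1],b[2]])
E
python3 fk.py
```

```text
(np.float64(0.0019563064714662034), array([-0.0325,  0.2161,  0.5602,  0.3604,  0.3086,  0.0116,  0.0095,
        1.5417]), array([-1,  1, -1,  1, -1,  1, -1]))
0.02708181569644086
```

```bash
cat > ik.py <<'E'
from fk import *
F=np.load('fk.npy');P,SG=F[:8],F[8:]
lo=np.array([-178.69,-17.37,-77.05,15.02,-78.02,.78,-162.83]);hi=np.array([178.69,117.87,75.6,138.74,258.01,113.62,162.83])
def ik(p,R,q0,wreg=.02):
    f=lambda q:np.r_[20*(fk(q,P,SG)[0]-p),(fk(q,P,SG)[1]-R).ravel(),wreg*1e-3*(q-q0)]
    r=least_squares(f,np.clip(q0,lo+.1,hi-.1),bounds=(lo,hi),x_scale=50.); q=r.x
    return q,1000*np.linalg.norm(fk(q,P,SG)[0]-p),np.degrees(np.linalg.norm(Ro.from_matrix(fk(q,P,SG)[1].T@R).as_rotvec()))
dish=np.array([.568,.090,0]);dx=np.array([np.cos(np.radians(4)),np.sin(np.radians(4)),0]);dy=np.array([-dx[1],dx[0],0])
def pose(fx,fy,lean,z=.014):
    R=basis(lean); t=dish+fx*dx+fy*dy+[0,0,z]; return t-R@[.0015,0,.182],R
if __name__=='__main__':
    q0=np.array([0,15,5.,125,0,20,-95])
    for lean in [0,5,10,15,20,22,25,28]:
        for fx,fy in [(.03,0),(0,-.03),(-.03,0),(0,.03)]:
            p,R=pose(fx,fy,lean); b=min((ik(p,R,q0+np.array([0,0,a,0,c,0,-c])) for a in (0,-20,20) for c in (0,-60,60)),key=lambda v:v[1]+v[2]); print(lean,fx,fy,b[0].round(1),round(b[1],1),round(b[2],2))
E
python3 ik.py
```

```text
0 0.03 0 [-15.6  31.7   8.3  90.9  -5.1  57.8 -91.6] 0.0 0.0
0 0 -0.03 [-13.1  28.9   8.3  96.3  -4.9  55.2 -88.8] 0.0 0.0
0 -0.03 0 [-16.6  26.5   8.3 100.8  -4.6  53.  -92.2] 0.0 0.0
0 0 0.03 [-19.   29.3   8.2  95.4  -4.9  55.6 -94.8] 0.0 0.0
5 0.03 0 [-16.2  28.    8.2  98.2  -4.7  49.1 -92. ] 0.0 0.0
5 0 -0.03 [-13.4  25.3   8.1 103.2  -4.7  46.7 -89. ] 0.0 0.0
5 -0.03 0 [-17.4  23.    8.3 107.5  -4.1  44.8 -92.8] 0.0 0.0
5 0 0.03 [-20.   25.8   8.4 102.3  -4.2  47.2 -95.7] 0.0 0.0
10 0.03 0 [-16.9  24.8   8.1 105.2  -4.2  40.3 -92.7] 0.0 0.0
10 0 -0.03 [ -8.1  22.   -0.2 110.    0.8  38.  -94.7] 0.0 0.0
10 -0.03 0 [-18.2  19.9   8.4 114.   -3.4  36.3 -93.8] 0.0 0.0
10 0 0.03 [-21.3  22.7   8.7 109.1  -3.2  38.5 -97. ] 0.0 0.0
15 0.03 0 [-17.6  22.    8.1 112.2  -3.5  31.1 -93.6] 0.0 0.0
15 0 -0.03 [ -8.6  19.2   0.1 116.8   1.3  29.  -95.3] 0.0 0.0
15 -0.03 0 [-19.4  17.2   8.7 120.6  -2.4  27.5 -95.2] 0.0 0.0
15 0 0.03 [-23.   20.    9.5 115.8  -2.   29.6 -98.7] 0.0 0.0
20 0.03 0 [-18.6  19.7   8.4 119.   -2.6  21.6 -94.8] 0.0 0.0
20 0 -0.03 [ -9.6  17.    1.  123.5   1.9  19.
[... 240 characters left out ...]
 126.2  -3.1  15.6 -91. ] 0.0 0.0
22 -0.03 0 [-22.4  14.4  10.7 129.8  -0.7  14.2 -97.7] 0.0 0.0
22 0 0.03 [ -27.5   17.2   12.9  125.1   -0.2   16.4 -101.4] 0.0 0.0
25 0.03 0 [-20.2  18.1   9.4 125.8  -1.7  11.5 -96.1] 0.0 0.0
25 0 -0.03 [-13.1  15.5   5.2 130.2  -2.1   9.4 -92.2] 0.0 0.0
25 -0.03 0 [   1.5   14.2  -21.4  134.4   53.6   12.9 -154.6] 0.0 0.0
25 0 0.03 [  -2.6   17.   -21.7  129.7   53.    16.3 -157. ] 0.0 0.0
28 0.03 0 [  -9.    17.4   -7.4  130.5   57.     8.1 -156.4] 0.0 0.0
28 0 -0.03 [  -6.9   15.    -4.7  135.    59.3    4.3 -155.3] 0.0 0.0
28 -0.03 0 [-27.4  13.4  15.4 137.7  -2.2   1.6 -96.9] 0.0 0.0
28 0 0.03 [ -24.8   15.7    5.7  133.8   55.9    5.9 -160.1] 0.0 0.0
```

Request:
{"name": "move_arm", "arguments": {
  "rows": "-1 0 0 -7 0 0 0;-1 0 0 -7 0 0 0;-1 0 0 -7 0 0 0;-1 0 0 -7 0 0 0;-1 0 0 -7 0 0 0;-1 0 0 -7 0 0 0;-1 0 0 -7 0 0 0;-1 0 0 -7 0 0 0;-1 0 0 -7 0 0 0;-1 0 0 -7 0 0 0;-1 0 0 -7 0 0 0;-1 0 0 -7 0 0 0;-1 0 0 -7 0 0 0;-1 0 0 -7 0 0 0;-1 0 0 -7 0 0 0;-1 0 0 0 0 0 0"
}}

```text
time_s: 11.2
tool_pos: [0.4555, 0.0803, 0.2692]
orientation: [[0.859, 0.063, 0.509], [0.055, -0.998, 0.031], [0.509, 0.001, -0.86]]
ft_force: [-0.0, -0.7, -0.8]
gripper_width: 0.0232
grasp_force: 50.0
```

```bash
python3 - <<'E'
from ik import *
s=manip.state();print(s['joint_positions'],s['tool_pos'],s['orientation'].tolist())
p,R=pose(.026,0,22); go(p-R[:,2]*.11,R); print(p, p-R[:,2]*.11)
go(p+[-.06,0,.10],R)
E
```

```text
[   1.5146    2.7416  -20.2656  129.9755   26.2752   19.5334 -127.5243] [0.4555 0.0803 0.2692] [[0.8587418678650713, 0.0631148410459767, 0.5085065596581317], [0.05489984489791227, -0.998005596743941, 0.031158239647891637], [0.5094589398624714, 0.0011600463401845106, -0.8604941852718677]]
tool mm [31.8161 -1.9611  1.4744] rotvec [ 0.004  -0.1506 -0.0055] deg 8.636262895806407 | in final frame mm [31.688  -1.7911 -3.3083]
[0.5245 0.087  0.1822] [0.4834 0.0841 0.2842]
tool mm [14.7352 -6.0246 -6.331 ] rotvec [ 0.004  -0.1506 -0.0055] deg 8.636262895806407 | in final frame mm [13.6531 -5.9765 -8.4484]
```

Request:
{"name": "move_arm", "arguments": {
  "rows": "-1 0 0 0 0.001 -0.0376 -0.0014;-1 0 0 0 0.001 -0.0376 -0.0014;-1 0 0 0 0.001 -0.0376 -0.0014;-1 0 0 0 0.001 -0.0376 -0.0014;-1 6.3 -0.4 -0.7 0 0 0;-1 6.3 -0.4 -0.7 0 0 0;-1 6.3 -0.4 -0.7 0 0 0;-1 6.3 -0.3 -0.6 0 0 0;-1 6.3 -0.3 -0.6 0 0 0;-1 0 0 0 0 0 0"
}}

```text
time_s: 12.03
tool_pos: [0.485, 0.0845, 0.2838]
orientation: [[0.925, 0.07, 0.374], [0.065, -0.998, 0.027], [0.375, -0.001, -0.927]]
ft_force: [0.3, -0.3, -0.6]
gripper_width: 0.0232
grasp_force: 50.0
```

```bash
python3 - <<'E'
from ik import *
s=manip.state();print(s['joint_positions'],s['tool_pos'],s['orientation'].tolist())
p,R=pose(.026,0,22); go(p-R[:,2]*.11,R)
q=s['joint_positions']
for k in np.linspace(.11,0,8): q,a,b=ik(p-R[:,2]*k,R,q); print(q.round(1),round(a,1),round(b,2))
for ph in range(0,361,45):
  p,R=pose(-.002+.028*np.cos(np.radians(ph)),-.028*np.sin(np.radians(ph)),22);q,a,b=ik(p,R,q); print(ph,q.round(1),round(a,1),round(b,2))
E
```

```text
[   4.4566    7.3691  -22.2159  117.7313   13.4771   34.606  -112.7581] [0.485  0.0845 0.2838] [[0.9247927332803423, 0.07013370782638753, 0.3739514186340203], [0.0648222039425795, -0.9975374620186251, 0.026778606115081725], [0.37490863199971824, -0.0005243052192927148, -0.9270616175617115]]
tool mm [-1.3035  0.2561 -0.9804] rotvec [-0.0006 -0.0003  0.0002] deg 0.041475696253955266 | in final frame mm [-1.3038  0.2569 -0.9798]
[   5.6    7.8  -22.4  117.6   12.1   34.  -110.6] 0.0 0.0
[   4.7    9.3  -21.8  118.5   13.8   31.8 -112.3] 0.0 0.0
[   3.7   10.8  -20.9  119.4   15.7   29.6 -114.1] 0.0 0.0
[   2.5   12.4  -19.8  120.1   17.5   27.5 -115.9] 0.0 0.0
[   1.2   14.   -18.4  120.8   19.3   25.3 -117.7] 0.0 0.0
[  -0.3   15.6  -16.9  121.4   21.1   23.2 -119.4] 0.0 0.0
[  -1.8   17.2  -15.1  122.    22.7   21.  -121. ] 0.0 0.0
[  -3.4   18.8  -13.2  122.4   24.3   18.9 -122.4] 0.0 0.0
0 [  -3.4   18.8  -13.2  122.4   24.3   18.9 -122.4] 0.0 0.0
45 [   0.6   18.1  -14.8  123.8   23.5   18.  -119.4] 0.0 0.0
90 [   2.2   16.6  -15.3  126.6   23.1   16.7 -118.5] 0.0 0.0
135 [  -0.    15.   -14.1  129.1   23.8   15.7 -120.6] 0.0 0.0
180 [  -5.2   14.4  -11.6  129.9   25.3   15.6 -125. ] 0.0 0.0
225 [  -9.5   15.3   -9.9  128.4   26.5   16.6 -128.5] 0.0 0.0
270 [ -10.2   16.9  -10.   125.6   26.4   17.9 -128.8] 0.0 0.0
315 [  -7.5   18.4  -11.5  123.2   25.5   18.9 -126.3] 0.0 0.0
360 [  -3.2   18.9  -13.4  122.4   24.5   18.9 -122.7] 0.0 0.0
```

Request:
{"name": "move_arm", "arguments": {
  "rows": "-1 -1.3 0.2 -1 0 0 0;-1 0 0 8 0 0 0;-1 0 0 8 0 0 0;-1 0 0 8 0 0 0;-1 0 0 8 0 0 0;-1 0 0 8 0 0 0;-1 0 0 8 0 0 0;-1 0 0 8 0 0 0;-1 0 0 8 0 0 0;-1 0 0 8 0 0 0;-1 0 0 8 0 0 0;-1 0 0 6 0 0 0;-1 0 0 6 0 0 0;-1 0 0 6 0 0 0;-1 0 0 6 0 0 0;-1 0 0 6 0 0 0;-1 0 0 0 0 0 0;-1 0 0 0 0 0 0"
}}

```text
time_s: 13.53
tool_pos: [0.5227, 0.0867, 0.1809]
orientation: [[0.926, 0.07, 0.371], [0.065, -0.998, 0.026], [0.372, 0.0, -0.928]]
ft_force: [0.2, 0.0, -0.3]
gripper_width: 0.0231
grasp_force: 50.0
```

```bash
python3 - <<'E'
from ik import *
s=manip.state();print(s['joint_positions'],s['tool_pos'],s['orientation'].tolist())
p,R=pose(.026,0,22); go(p,R)
r0=s['orientation'];N=40;c=lambda i:pose(-.002+.028*np.cos(2*np.pi*i/N),-.028*np.sin(2*np.pi*i/N),22)[0]
for i in range(N): print(i,(1000*r0.T@(c(i+1)-c(i))).round(1))
E
```

```text
[  -3.372    18.9158  -13.998   122.5006   27.3345   19.5853 -126.0382] [0.5227 0.0867 0.1809] [[0.9258486235246893, 0.07026261194106645, 0.3713051193838529], [0.06526202441869046, -0.9975285201951267, 0.026033047576013022], [0.3722165961993265, 0.00012946250360936024, -0.9281458876454972]]
tool mm [ 2.1574 -0.1306 -0.494 ] rotvec [-0.0001  0.0026  0.0005] deg 0.1506304571108511 | in final frame mm [ 2.1586 -0.1317 -0.4884]
0 [-0.3  4.4 -0.1]
1 [-1.   4.3 -0.4]
2 [-1.6  4.1 -0.6]
3 [-2.1  3.7 -0.9]
4 [-2.7  3.3 -1.1]
5 [-3.1  2.9 -1.2]
6 [-3.5  2.3 -1.4]
7 [-3.8  1.7 -1.5]
8 [-4.   1.  -1.6]
9 [-4.1  0.3 -1.6]
10 [-4.1 -0.3 -1.6]
11 [-4.  -1.  -1.6]
12 [-3.8 -1.7 -1.5]
13 [-3.5 -2.3 -1.4]
14 [-3.1 -2.9 -1.2]
15 [-2.6 -3.3 -1.1]
16 [-2.1 -3.7 -0.9]
17 [-1.6 -4.1 -0.6]
18 [-0.9 -4.3 -0.4]
19 [-0.3 -4.4 -0.1]
20 [ 0.3 -4.4  0.1]
21 [ 1.  -4.3  0.4]
22 [ 1.6 -4.1  0.6]
23 [ 2.1 -3.7  0.9]
24 [ 2.7 -3.3  1.1]
25 [ 3.1 -2.9  1.2]
26 [ 3.5 -2.3  1.4]
27 [ 3.8 -1.7  1.5]
28 [ 4.  -1.   1.6]
29 [ 4.1 -0.3  1.6]
30 [4.1 0.3 1.6]
31 [4.  1.  1.6]
32 [3.8 1.7 1.5]
33 [3.5 2.3 1.4]
34 [3.1 2.9 1.2]
35 [2.6 3.3 1.1]
36 [2.1 3.7 0.9]
37 [1.6 4.1 0.6]
38 [0.9 4.3 0.4]
39 [0.3 4.4 0.1]
```

```bash
python3 look.py w4.png|tail -6
```

```text
140 304 [-35.2919 -27.3483 141.7159] 20.298638722161858 20.57505636235057
160 33 [-23.2278 -26.9109 156.3288] 10.262999041437222 23.2172753523196
180 6 [-22.2396 -15.6677 180.9888] 19.620785968942734 33.993321071425974
dish (array([0.569 , 0.0902]), np.float64(0.08221912310166589), 513, np.float64(0.0007806478093905453))
yellow1_mid 0.23 [0.5478 0.1155 0.0343] in dish [-0.0184  0.0269]
blue1_mid 0.15 [0.6305 0.0944 0.1614] in dish [0.0626 0.0001]
```

View pics/w4.png

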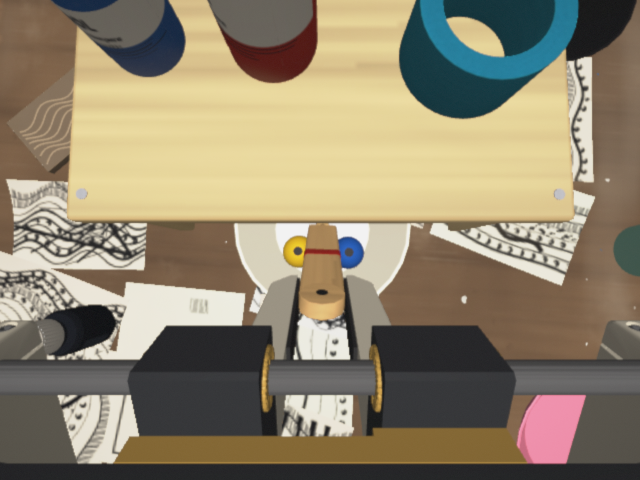

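Request:
{"name": "move_arm", "arguments": {
  "rows": "-1 -0.3 4.4 -0.1 0 0 0;-1 -1 4.3 -0.4 0 0 0;-1 -1.6 4.1 -0.6 0 0 0;-1 -2.1 3.7 -0.9 0 0 0;-1 -2.7 3.3 -1.1 0 0 0;-1 -3.1 2.9 -1.2 0 0 0;-1 -3.5 2.3 -1.4 0 0 0;-1 -3.8 1.7 -1.5 0 0 0;-1 -4 1 -1.6 0 0 0;-1 -4.1 0.3 -1.6 0 0 0;-1 -4.1 -0.3 -1.6 0 0 0;-1 -4 -1 -1.6 0 0 0;-1 -3.8 -1.7 -1.5 0 0 0;-1 -3.5 -2.3 -1.4 0 0 0;-1 -3.1 -2.9 -1.2 0 0 0;-1 -2.6 -3.3 -1.1 0 0 0;-1 -2.1 -3.7 -0.9 0 0 0;-1 -1.6 -4.1 -0.6 0 0 0;-1 -0.9 -4.3 -0.4 0 0 0;-1 -0.3 -4.4 -0.1 0 0 0"
}}

```text
time_s: 15.35
tool_pos: [0.4666, 0.0832, 0.1811]
orientation: [[0.926, 0.07, 0.372], [0.065, -0.998, 0.026], [0.373, 0.0, -0.928]]
ft_force: [1.3, -0.3, -0.5]
gripper_width: 0.0232
grasp_force: 50.0
```

```bash
cat > chk.py <<'E'
from ik import *
import sys
s=manip.state();print(s['joint_positions'],s['ft_force'],s['grasp_force'])
fx=float(sys.argv[1]);p,R=pose(fx,0,22);go(p,R)
for c in ['wrist','side']:
    q=cap(c);C=cloud(q).reshape(-1,3);rgb=q['pixels'].reshape(-1,3).astype(int)
    d=(C-dish);X=np.c_[d@dx,d@dy,d[:,2]];ok=(np.hypot(X[:,0],X[:,1])<.075)&(X[:,2]>.01)&(X[:,2]<.048)
    for n,m in [('yellow',(rgb[:,0]>130)&(rgb[:,1]>90)&(rgb[:,2]<.35*rgb[:,0])),('blue',(rgb[:,2]>110)&(rgb[:,0]<.45*rgb[:,2]))]:
        im=(ok&m).reshape(480,640).astype(np.uint8);k,l,st,_=cv2.connectedComponentsWithStats(im)
        for i in range(1,k):
            if st[i,4]>12:
                Y=X[(l==i).ravel()]
                f=least_squares(lambda c:np.linalg.norm(Y-c,axis=1)-.017,Y.mean(0)-[0,0,.012]).x if len(Y)>30 else Y.mean(0)
                print(c,n,st[i,4],(1000*f).round())
    T=(C-s['tool_pos'])@s['orientation']*1000
    m=(abs(T[:,0])<15)&(abs(T[:,1])<20)&(T[:,2]>40)&(rgb[:,0]>rgb[:,2]+15)
    for a in (60,90):
        Z=T[m&(abs(T[:,2]-a)<8)]; print('stick',a,np.median(Z,0).round(1) if len(Z)>5 else '')
E
python3 chk.py -0.030
```

```text
[  -5.7438   14.3705  -12.4136  129.9095   28.9427   16.5716 -129.5856] [ 1.2731 -0.265  -0.4645] 49.99966397881508
tool mm [ 2.2745  0.3386 -0.212 ] rotvec [-0.0002  0.0019  0.0007] deg 0.11699041960762785 | in final frame mm [ 2.2752  0.3371 -0.2075]
wrist yellow 616 [-23.  25.  22.]
wrist blue 268 [-40.  -8.  22.]
stick 60 [12.4 -0.5 59.6]
stick 90 [14.7  0.4 85.7]
side yellow 128 [28. 28. 23.]
side yellow 89 [-24.  24.  23.]
side blue 102 [41. -4. 23.]
side blue 65 [-41.  -6.  25.]
stick 60 [ 3.7  5.4 60. ]
stick 90 [ 6.2  5.6 89.7]
```

```bash
cat > tip.py <<'E'
from ik import *
def tip(v=True):
    s=manip.state();out=[]
    for c in ['wrist','side']:
        q=cap(c);C=cloud(q).reshape(-1,3);rgb=q['pixels'].reshape(-1,3).astype(int)
        T=(C-s['tool_pos'])@s['orientation']*1000
        r,g,b=rgb.T
        m=(abs(T[:,0])<45)&(abs(T[:,1])<20)&(T[:,2]>45)&(T[:,2]<185)&(r>b+20)&(b>.35*r)&(C[:,2]>.02)&(C[:,0]<.6)
        Z=T[m]
        m2=abs(C[:,2]-.16)<.012
        for a in range(50,180,15):
            Y=Z[abs(Z[:,2]-a)<6]
            if len(Y)>5: print(c,a,len(Y),np.percentile(Y[:,:2],[5,50,95],axis=0).round(1).tolist())
tip()
E
python3 tip.py
```

```text
wrist 50 200 [[10.5, -11.1], [11.5, -1.2], [12.2, 9.6]]
wrist 65 189 [[11.9, -11.3], [12.7, -1.2], [13.3, 9.8]]
wrist 80 160 [[13.3, -11.3], [14.0, -1.2], [14.6, 9.7]]
wrist 95 133 [[14.6, -11.1], [15.3, -1.3], [17.4, 8.6]]
wrist 110 22 [[15.3, -3.8], [17.1, -0.4], [17.9, 2.2]]
wrist 125 40 [[15.9, -4.9], [17.5, -0.8], [18.4, 3.2]]
wrist 140 68 [[-27.2, -19.3], [16.9, 0.6], [19.6, 19.3]]
wrist 155 64 [[-23.4, -19.7], [-20.4, -0.4], [20.8, 19.1]]
wrist 170 90 [[-19.0, -18.6], [20.0, -7.7], [28.3, 10.8]]
side 50 49 [[1.7, -9.4], [2.9, 6.4], [10.0, 12.2]]
side 65 50 [[2.6, -8.3], [3.9, 7.3], [10.3, 12.4]]
side 80 50 [[4.0, -8.8], [5.1, 6.8], [12.2, 12.2]]
side 95 43 [[5.1, -7.7], [6.4, 6.1], [12.4, 11.8]]
side 110 22 [[5.4, -0.1], [8.8, 3.5], [13.8, 5.8]]
side 125 26 [[-20.6, -1.3], [10.2, 2.6], [15.6, 4.7]]
side 140 21 [[9.1, -2.1], [12.1, 3.2], [15.0, 5.7]]
side 155 27 [[4.1, -16.6], [12.8, 2.6], [18.0, 5.2]]
side 170 6 [[-1.4, -18.0], [11.0, -9.5], [17.9, 4.3]]
```

Request:
{"name": "move_arm", "arguments": {
  "rows": "-1 0 -3 0 0 0 0;-1 0 -3 0 0 0 0;-1 0 -3 0 0 0 0;-1 0 -3 0 0 0 0;-1 0 0 0 0 -0.02 0;-1 0 0 0 0 -0.02 0;-1 0 0 0 0 -0.015 0;-1 0 0 0 0 0 0",
  "newtons": 60
}}

```text
time_s: 16.22
tool_pos: [0.4658, 0.0944, 0.1808]
orientation: [[0.945, 0.069, 0.319], [0.066, -0.998, 0.022], [0.32, 0.0, -0.948]]
ft_force: [0.4, -1.0, -0.7]
gripper_width: 0.0232
grasp_force: 60.0
```

```bash
cat > tip.py <<'E'
from ik import *
import sys
def beads(q,c):
    C=cloud(q).reshape(-1,3);rgb=q['pixels'].reshape(-1,3).astype(int)
    d=(C-dish);X=np.c_[d@dx,d@dy,d[:,2]];ok=(np.hypot(X[:,0],X[:,1])<.075)&(X[:,2]>.01)&(X[:,2]<.048)
    for n,m in [('yellow',(rgb[:,0]>130)&(rgb[:,1]>90)&(rgb[:,2]<.35*rgb[:,0])),('blue',(rgb[:,2]>110)&(rgb[:,0]<.45*rgb[:,2]))]:
        im=(ok&m).reshape(480,640).astype(np.uint8);k,l,st,_=cv2.connectedComponentsWithStats(im)
        for i in range(1,k):
            if st[i,4]>12:
                Y=X[(l==i).ravel()]
                f=least_squares(lambda c:np.linalg.norm(Y-c,axis=1)-.017,Y.mean(0)-[0,0,.012]).x if len(Y)>30 else Y.mean(0)
                print(c,n,st[i,4],(1000*f).round())
def tip():
    s=manip.state();R=s['orientation'];print('q',s['joint_positions'].round(1),'f',s['ft_force'].round(1),s['grasp_force'])
    for c in ['wrist','side']:
        q=cap(c);C=cloud(q).reshape(-1,3);rgb=q['pixels'].reshape(-1,3).astype(int)
        T=(C-s['tool_pos'])@R*1000
        r,g,b=rgb.T
        m=(abs(T[:,0])<35)&(abs(T[:,1])<16)&(T[:,2]>45)&(T[:,2]<105)&(r>b+20)&(b>.35*r)&(C[:,0]<.55)
        Z=T[m]
        A=[np.r_[a,np.median(Z[abs(Z[:,2]-a)<6][:,:2],0)] for a in range(50,100,10) if (abs(Z[:,2]-a)<6).sum()>8]
        if len(A)>2:
            A=np.array(A);px_=np.polyfit(A[:,0],A[:,1],1);py_=np.polyfit(A[:,0],A[:,2],1)
            if c=='wrist':
                x0=np.polyval(px_,70)-4.6; t=np.array([x0+px_[0]*111,np.polyval(py_,75)+1.2,181.])
                P_=s['tool_pos']+R@t/1000; d=P_-dish
                k=R[:,2]+px_[0]*R[:,0]; k/=np.linalg.norm(k)
                print('stick slope',px_[0].round(3),'tool tip',t.round(1),'TIP in dish mm',(1000*np.array([d@dx,d@dy,d[2]])).round(1),'lean',np.degrees(np.arccos(-k[2])).round(1))
                g=k*((.150-P_[2])/-(-k[2])) if 0 else None
        else: print(c,'no stick')
        beads(q,c)
if __name__=='__main__': tip()
E
python3 tip.py
```

```text
q [  -4.2   15.5  -16.   126.8   24.7   21.9 -126.6] f [ 0.4 -1.  -0.7] 59.99978452920914
stick slope 0.051 tool tip [ 11.2   0.4 181. ] TIP in dish mm [-33.2  11.   12.9] lean 21.6
wrist yellow 490 [-14.  35.  22.]
wrist blue 437 [-35. -17.  22.]
side yellow 133 [28. 28. 24.]
side yellow 66 [-17.  35.  24.]
side yellow 17 [-31.  35.  26.]
side blue 100 [40. -4. 23.]
side blue 62 [-37. -17.  23.]
```

Request:
{"name": "move_arm", "arguments": {
  "rows": "-1 1.8 -4.6 0.6 0 0 0;-1 2.5 -4.3 0.8 0 0 0;-1 3.1 -3.8 1 0 0 0;-1 3.6 -3.2 1.2 0 0 0;-1 4 -2.6 1.4 0 0 0;-1 4.4 -1.9 1.5 0 0 0;-1 4.6 -1.2 1.5 0 0 0;-1 4.7 -0.4 1.6 0 0 0;-1 0 0 0 0 0 0"
}}

```text
time_s: 17.07
tool_pos: [0.4959, 0.119, 0.1814]
orientation: [[0.944, 0.07, 0.321], [0.066, -0.998, 0.023], [0.322, -0.001, -0.947]]
ft_force: [-0.7, 0.9, -0.5]
gripper_width: 0.0233
grasp_force: 60.0
```

```bash
python3 tip.py
```

```text
q [  -7.2   18.2  -15.3  122.3   25.5   24.1 -129. ] f [-0.7  0.9 -0.5] 59.99976307153702
stick slope 0.051 tool tip [ 11.2   0.3 181. ] TIP in dish mm [-0.9 33.7 13.7] lean 21.7
wrist yellow 70 [23. 36. 23.]
wrist blue 692 [-35. -17.  22.]
side yellow 115 [23. 35. 24.]
side yellow 118 [41.  7. 23.]
side blue 127 [ 32. -26.  23.]
side blue 62 [-38. -17.  23.]
```

Request:
{"name": "move_arm", "arguments": {
  "rows": "-1 4.2 0.4 1.4 0 0 0;-1 4 1.2 1.4 0 0 0;-1 3.9 2 1.3 0 0 0;-1 3.6 2.7 1.2 0 0 0;-1 3.2 3.4 1.1 0 0 0;-1 2.7 4 0.9 0 0 0;-1 2.2 4.4 0.7 0 0 0;-1 1.6 4.8 0.5 0 0 0;-1 1 5.1 0.3 0 0 0;-1 0.3 5.2 0.1 0 0 0;-1 0 0 0 0 0 0"
}}

```text
time_s: 18.08
tool_pos: [0.5252, 0.0859, 0.1814]
orientation: [[0.945, 0.068, 0.32], [0.064, -0.998, 0.021], [0.321, 0.001, -0.947]]
ft_force: [1.5, -0.7, -0.2]
gripper_width: 0.0232
grasp_force: 60.0
```

```bash
python3 tip.py
```

```text
q [  -0.6   20.   -17.2  119.3   23.6   24.8 -122. ] f [ 1.5 -0.7 -0.2] 59.999618232250214
wrist no stick
wrist blue 267 [  1. -41.  22.]
wrist blue 228 [-35. -16.  22.]
side yellow 45 [37. 17. 24.]
side yellow 27 [23. 16. 28.]
side yellow 104 [ 31. -28.  23.]
side blue 75 [ -3. -41.  23.]
side blue 62 [-37. -17.  23.]
```

```bash
sed -i 's/&(C\[:,0\]<.55)/\&~((C[:,0]>.548)\&(C[:,2]>.145))/' tip.py; python3 tip.py | grep -v bl
```

```text
q [  -0.7   20.   -17.3  119.3   23.6   24.8 -122.1] f [ 0.1  0.3 -0.1] 59.999932050704956
stick slope 0.042 tool tip [ 10.2   1.  181. ] TIP in dish mm [24.8 -0.6 13.4] lean 21.2
side yellow 31 [33. 20. 24.]
side yellow 42 [36. 17. 26.]
side yellow 103 [ 31. -27.  24.]
```

Request:
{"name": "move_arm", "arguments": {
  "rows": "-1 -0.3 5.3 -0.1 0 0 0;-1 -0.9 5.2 -0.3 0 0 0;-1 -1.5 4.9 -0.5 0 0 0;-1 -2 4.5 -0.7 0 0 0;-1 -2.5 4 -0.9 0 0 0;-1 -3 3.4 -1 0 0 0;-1 -3.3 2.8 -1.1 0 0 0;-1 -3.6 2 -1.2 0 0 0;-1 -3.8 1.2 -1.3 0 0 0;-1 -3.9 0.4 -1.3 0 0 0;-1 0 0 0 0 0 0"
}}

```text
time_s: 19.2
tool_pos: [0.5016, 0.0531, 0.1822]
orientation: [[0.944, 0.072, 0.323], [0.067, -0.997, 0.024], [0.324, -0.001, -0.946]]
ft_force: [1.6, 2.3, 0.1]
gripper_width: 0.0235
grasp_force: 60.0
```

```bash
python3 tip.py
```

```text
q [   5.2   17.8  -19.1  123.2   22.    22.6 -117.1] f [1.6 2.3 0.1] 60.024310648441315
stick slope 0.102 tool tip [ 21.6  -0.4 181. ] TIP in dish mm [ 10.3 -31.5  18. ] lean 24.7
wrist blue 339 [-12. -41.  23.]
wrist blue 245 [-36. -16.  22.]
side yellow 128 [29. 31. 23.]
side yellow 75 [36. -5. 23.]
side blue 72 [-14. -42.  25.]
side blue 60 [-38. -17.  23.]
```

Request:
{"name": "move_arm", "arguments": {
  "rows": "-1 1 -3.5 0.3 0 0 0;-1 0 -4 0 0 0 0;-1 0 -4 0 0 0 0;-1 0 -4 0 0 0 0;-1 0 0 0 0 -0.02 0;-1 0 0 0 0 -0.02 0;-1 0 0 0 0 -0.02 0;-1 0 0 0 0 -0.02 0;-1 -2 0 -0.5 0 0 0;-1 -2 0 -0.5 0 0 0;-1 0 0 0 0 0 0"
}}

```text
time_s: 20.22
tool_pos: [0.4964, 0.0681, 0.1813]
orientation: [[0.967, 0.071, 0.244], [0.069, -0.997, 0.018], [0.245, -0.0, -0.97]]
ft_force: [0.6, 1.9, -0.5]
gripper_width: 0.0234
grasp_force: 60.0
```

```bash
python3 tip.py
```

```text
q [   4.7   19.2  -21.2  119.5   19.1   29.8 -116.1] f [ 0.6  1.9 -0.5] 60.01570612192154
stick slope 0.09 tool tip [ 19.3  -0.2 181. ] TIP in dish mm [-10.  -16.5  10.5] lean 19.3
wrist blue 560 [-21. -35.  22.]
wrist blue 191 [-40.  -7.  22.]
side yellow 48 [28. 31. 23.]
side yellow 23 [14. 32. 27.]
side yellow 144 [36. -5. 23.]
side blue 60 [-41.  -7.  23.]
side blue 63 [-22. -35.  23.]
```

Request:
{"name": "move_arm", "arguments": {
  "rows": "-1 -2.8 0 -1.3 0 0 0;-1 -2.8 0 -1.3 0 0 0;-1 -2.8 0 -1.3 0 0 0;-1 -2.8 0 -1.3 0 0 0;-1 -2.8 0 -1.3 0 0 0;-1 0 0 0 0 0 0"
}}

```text
time_s: 20.82
tool_pos: [0.4817, 0.0659, 0.1847]
orientation: [[0.967, 0.07, 0.245], [0.068, -0.998, 0.016], [0.245, 0.001, -0.969]]
ft_force: [2.3, 0.7, -0.4]
gripper_width: 0.0233
grasp_force: 60.0
```

```bash
python3 tip.py
```

```text
q [   5.    17.7  -21.5  121.2   18.6   29.5 -116. ] f [ 2.3  0.7 -0.4] 60.017831325531006
stick slope 0.127 tool tip [ 26.9  -0.7 181. ] TIP in dish mm [-17.3 -17.5  15.8] lean 21.4
wrist blue 312 [-23. -37.  26.]
wrist blue 317 [-41.  -6.  24.]
side yellow 81 [30. 31. 23.]
side yellow 147 [36. -5. 23.]
side blue 65 [-43.  -5.  25.]
side blue 80 [-25. -37.  28.]
```

Request:
{"name": "move_arm", "arguments": {
  "rows": "-1 3.9 0 1 0 0 0;-1 3.9 0 1 0 0 0;-1 1.8 0 -7 0 0 0;-1 1.8 0 -7 0 0 0;-1 1.8 0 -7 0 0 0;-1 1.8 0 -7 0 0 0;-1 1.8 0 -7 0 0 0;-1 0 0 0 0 0 0;-1 0 0 0 0 0 0"
}}

```text
time_s: 21.67
tool_pos: [0.4902, 0.0667, 0.221]
orientation: [[0.967, 0.07, 0.245], [0.068, -0.998, 0.017], [0.245, 0.0, -0.969]]
ft_force: [-0.7, -0.2, -0.4]
gripper_width: 0.0228
grasp_force: 60.0
```

```bash
python3 tip.py
```

```text
q [   7.2   15.5  -23.7  117.    15.2   35.7 -112.3] f [-0.7 -0.2 -0.4] 59.987694919109344
stick slope 0.084 tool tip [ 18.3  -0.3 181. ] TIP in dish mm [-17.1 -17.5  50. ] lean 19.0
wrist blue 340 [-39.   1.  22.]
side yellow 49 [30. 29. 25.]
side yellow 129 [38.  2. 26.]
side blue 122 [ 26. -32.  24.]
side blue 71 [-40.   1.  23.]
```

Request:
{"name": "move_arm", "arguments": {
  "rows": "-1 -2.9 1.5 -0.7 0 0 0;-1 -2.9 1.5 -0.7 0 0 0;-1 -2.9 1.5 -0.7 0 0 0;-1 -1.2 0 4.8 0 0 0;-1 -1.2 0 4.8 0 0 0;-1 -1.2 0 4.8 0 0 0;-1 -1.2 0 4.8 0 0 0;-1 -1.2 0 4.8 0 0 0;-1 -1.2 0 4.8 0 0 0;-1 -1.2 0 4.8 0 0 0;-1 0 0 0 0 0 0;-1 -2.9 -4.2 -0.7 0 0 0;-1 -2.2 -4.7 -0.6 0 0 0;-1 -1.5 -5 -0.4 0 0 0;-1 -0.8 -5.1 -0.2 0 0 0;-1 0 -5.2 0 0 0 0;-1 0.8 -5.1 0.2 0 0 0;-1 0 0 0 0 0 0"
}}

```text
time_s: 23.27
tool_pos: [0.473, 0.0923, 0.1861]
orientation: [[0.967, 0.073, 0.245], [0.07, -0.997, 0.019], [0.246, -0.001, -0.969]]
ft_force: [0.3, 0.9, -0.4]
gripper_width: 0.0234
grasp_force: 60.0
```

```bash
python3 tip.py
```

```text
q [   1.    17.2  -21.1  121.7   19.6   29.7 -120.3] f [ 0.3  0.9 -0.4] 59.98710215091705
stick slope 0.084 tool tip [ 18.2  -0.2 181. ] TIP in dish mm [-32.5   9.4  15.1] lean 19.0
wrist blue 445 [-21.  33.  22.]
side yellow 245 [22.  9. 35.]
side blue 29 [-18.  22.  34.]
side blue 122 [ 26. -33.  23.]
side blue 37 [-19.  35.  23.]
```

Request:
{"name": "move_arm", "arguments": {
  "rows": "-1 1.7 -4.9 0.4 0 0 0;-1 2.4 -4.5 0.6 0 0 0;-1 3.1 -4.1 0.8 0 0 0;-1 3.7 -3.5 0.9 0 0 0;-1 4.2 -2.9 1.1 0 0 0;-1 4.6 -2.2 1.2 0 0 0;-1 4.9 -1.4 1.2 0 0 0;-1 5 -0.6 1.3 0 0 0;-1 0 0 0 0 0 0"
}}

```text
time_s: 24.12
tool_pos: [0.5029, 0.1169, 0.1857]
orientation: [[0.967, 0.07, 0.245], [0.067, -0.998, 0.018], [0.246, -0.001, -0.969]]
ft_force: [-0.1, 0.2, -0.5]
gripper_width: 0.0232
grasp_force: 60.0
```

```bash
python3 tip.py
```

```text
q [  -2.3   20.1  -20.3  117.    20.8   32.  -123.2] f [-0.1  0.2 -0.5] 59.98964488506317
stick slope 0.075 tool tip [ 16.5  -0.6 181. ] TIP in dish mm [-2.6 32.1 14.3] lean 18.5
side yellow 188 [ 33. -11.  31.]
side blue 107 [16. 36. 23.]
side blue 94 [  7. -41.  23.]
```

Request:
{"name": "move_arm", "arguments": {
  "rows": "-1 0.6 3.5 0.2 0 0 0;-1 0.6 3.5 0.2 0 0 0;-1 0.6 3.5 0.2 0 0 0;-1 0.6 3.5 0.2 0 0 0;-1 3.4 2 0.9 0 0 0;-1 3.4 2 0.9 0 0 0;-1 3.4 2 0.9 0 0 0;-1 3.4 2 0.9 0 0 0;-1 1.9 3.3 0.5 0 0 0;-1 1.9 3.3 0.5 0 0 0;-1 1.9 3.3 0.5 0 0 0;-1 0 0 0 0 0 0"
}}

```text
time_s: 25.22
tool_pos: [0.5266, 0.0854, 0.1852]
orientation: [[0.967, 0.068, 0.244], [0.066, -0.998, 0.016], [0.245, 0.0, -0.97]]
ft_force: [-0.4, -0.8, 0.1]
gripper_width: 0.0233
grasp_force: 60.0
```

```bash
python3 tip.py; python3 -c "
from h import *
p=cap('side'); cv2.imwrite('pics/b.png',cv2.resize(p['pixels'][220:320,220:360,::-1],None,fx=5,fy=5))"
```

```text
q [   2.5   21.6  -20.9  114.7   19.8   32.6 -117.8] f [-0.4 -0.8  0.1] 59.99004676938057
stick slope 0.066 tool tip [ 15.3  -0.3 181. ] TIP in dish mm [17.5 -1.6 13.4] lean 17.9
side yellow 189 [ 33. -15.  30.]
side blue 113 [16. 35. 24.]
side blue 86 [ -1. -41.  23.]
```

View pics/b.png

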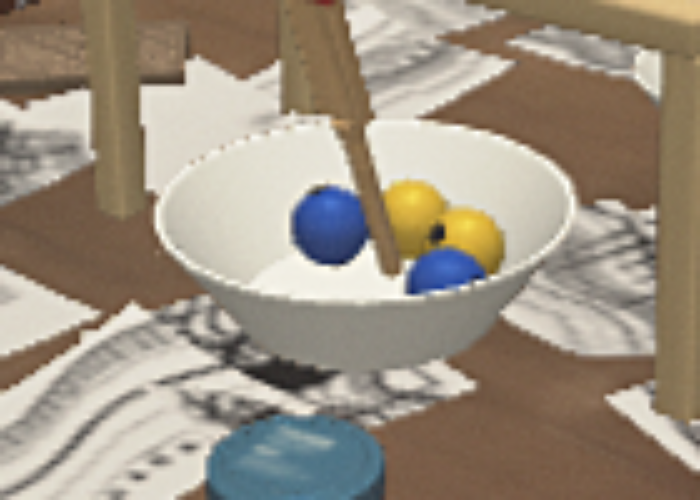

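Request:
{"name": "move_arm", "arguments": {
  "rows": "-1 0 -2.5 0 0 0.015 0;-1 0 -2.5 0 0 0.015 0;-1 0 0 0 0 0.015 0;-1 0 0 0 0 0 0;-1 0 0 0 0 0 0"
}}

```text
time_s: 25.78
tool_pos: [0.5253, 0.0917, 0.1852]
orientation: [[0.955, 0.071, 0.287], [0.068, -0.997, 0.02], [0.288, 0.0, -0.958]]
ft_force: [-0.1, 0.9, 0.0]
gripper_width: 0.0231
grasp_force: 60.0
```

```bash
python3 tip.py
```

```text
q [   0.5   20.6  -19.4  117.    21.9   28.8 -120.6] f [-0.1  0.9  0. ] 59.98797968029976
stick slope 0.053 tool tip [ 12.4  -0.6 181. ] TIP in dish mm [21.5  5.3 15.5] lean 19.8
wrist blue 132 [  2. -41.  22.]
side yellow 194 [ 33. -15.  31.]
side blue 112 [16. 35. 24.]
side blue 86 [ -1. -41.  23.]
```

Request:
{"name": "move_arm", "arguments": {
  "rows": "-1 -0.5 0 -8 0 0 0;-1 -0.5 0 -8 0 0 0;-1 -0.5 0 -8 0 0 0;-1 -0.5 0 -8 0 0 0;-1 -0.5 0 -8 0 0 0;-1 -0.5 0 -8 0 0 0;-1 -0.5 0 -8 0 0 0;-1 -0.5 0 -8 0 0 0;-1 -0.5 0 -8 0 0 0;-1 -0.5 0 -8 0 0 0;-1 -0.5 0 -8 0 0 0;-1 -0.5 0 -8 0 0 0;-1 -0.5 0 -8 0 0 0;-1 -0.5 0 -8 0 0 0;-1 -0.5 0 -8 0 0 0;-1 -10 0 -3 0 0 0;-1 -10 0 -3 0 0 0;-1 0 0 0 0 0 0"
}}

```text
time_s: 27.38
tool_pos: [0.4605, 0.0868, 0.2974]
orientation: [[0.956, 0.071, 0.285], [0.068, -0.998, 0.019], [0.285, 0.001, -0.958]]
ft_force: [-0.7, -0.2, -1.1]
gripper_width: 0.0231
grasp_force: 60.0
```

```bash
python3 tip.py; python3 -c "
from h import *
p=cap('wrist'); cv2.imwrite('pics/c.png',cv2.resize(p['pixels'][120:300,200:420,::-1],None,fx=3,fy=3))
from ik import *
s=manip.state();print(s['tool_pos'],s['orientation'].tolist())"
```

```text
q [   7.1    6.6  -25.5  114.4    9.8   43.9 -110. ] f [-0.7 -0.2 -1.1] 59.987999349832535
stick slope 0.057 tool tip [ 13.   -0.3 181. ] TIP in dish mm [-43.4   4.5 127.6] lean 19.9
side yellow 203 [ 31. -14.  30.]
side blue 115 [16. 35. 23.]
side blue 86 [ -0. -41.  23.]
[0.4631 0.087  0.2978] [[0.9553690532531344, 0.07011979029097568, 0.28697245006404254], [0.06721813123481928, -0.9975385546214722, 0.01996383923504821], [0.28766594327363193, 0.00021691761989664404, -0.9577307857781526]]
```

View pics/c.png

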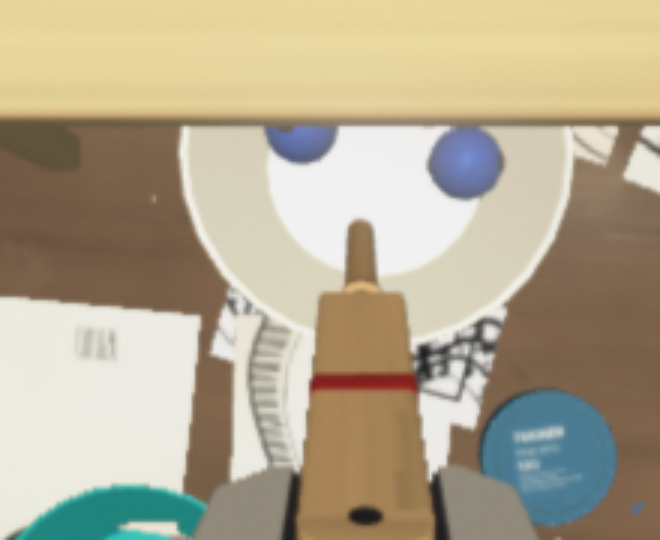

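```bash
python3 - <<'E'
from ik import *
s=manip.state();R0=s['orientation'];R2=R0@Ro.from_rotvec([0,.16,0]).as_matrix()
off=np.array([.013,0,.181]);q=s['joint_positions']
for nm,t in [('A',[.535,-.262,.13]),('B',[.578,-.261,.115]),('C',[.583,-.261,.010])]:
    p=np.array(t)-R2@off; q,a,b=ik(p,R2,q); print(nm,p,q.round(1),a,b)
    print('from now, tool mm',R0.T@(p-s['tool_pos'])*1000,'R2 frame',R2.T@(p-s['tool_pos'])*1000)
print(R2.tolist())
E
```

```text
A [ 0.4445 -0.2683  0.2872] [ 63.6  12.7 -29.1 113.3 -18.1  37.3 -36.9] 2.5029352133012782e-05 0.0001858334503741463
from now, tool mm [-44.6746 353.1103  -2.2377] R2 frame [-43.7475 353.1103  -9.3266]
B [ 0.4875 -0.2673  0.2722] [ 57.   16.6 -27.1 110.5 -14.4  34.8 -43.1] 2.875245145215518e-06 1.8725974035115315e-05
from now, tool mm [ -7.8415 355.1247  24.488 ] R2 frame [-11.6428 355.1247  22.926 ]
C [ 0.4925 -0.2673  0.1672] [ 55.5  25.3 -27.6 119.1 -13.9  18.  -41. ] 4.696127510673844e-06 2.3017294206316786e-05
from now, tool mm [-33.2696 355.4525 126.4846] R2 frame [-52.996  355.4525 119.5686]
[[0.8974464589723372, 0.07011979029097569, 0.435514716499412], [0.06317897002847403, -0.9975385546214725, 0.03041791889405684], [0.43657561890714275, 0.0002169176198966441, -0.8996675396626199]]
```

Request:
{"name": "move_arm", "arguments": {
  "rows": "-1 -2.8 22.1 -0.1 0 0 0;-1 -2.8 22.1 -0.1 0 0 0;-1 -2.8 22.1 -0.1 0 0 0;-1 -2.8 22.1 -0.1 0 0 0;-1 -2.8 22.1 -0.1 0 0 0;-1 -2.8 22.1 -0.1 0 0 0;-1 -2.8 22.1 -0.1 0 0 0;-1 -2.8 22.1 -0.1 0 0 0;-1 -2.8 22.1 -0.1 0 0 0;-1 -2.8 22.1 -0.1 0 0 0;-1 -2.8 22.1 -0.1 0 0 0;-1 -2.8 22.1 -0.1 0 0 0;-1 -2.8 22.1 -0.1 0 0 0;-1 -2.8 22.1 -0.1 0 0 0;-1 -2.8 22.1 -0.1 0 0 0;-1 -2.8 22.1 -0.1 0 0 0;-1 0 0 0 0 0.04 0;-1 0 0 0 0 0.04 0;-1 0 0 0 0 0.04 0;-1 0 0 0 0 0.04 0"
}}

```text
time_s: 29.2
tool_pos: [0.445, -0.2692, 0.2862]
orientation: [[0.897, 0.07, 0.437], [0.063, -0.998, 0.031], [0.438, -0.0, -0.899]]
ft_force: [-0.1, 0.6, -0.4]
gripper_width: 0.0233
grasp_force: 60.0
```

```bash
cat > pot.py <<'E'
from ik import *
from m import circ
s=manip.state();R=s['orientation'];q=cap('wrist');C=cloud(q).reshape(-1,3);rgb=q['pixels'].reshape(-1,3).astype(int);x,y,z=C.T
m=(abs(x-.57)<.07)&(abs(y+.26)<.07)&(z>.079)&(z<.092)&(rgb[:,1]>rgb[:,0]+15)
c=circ(C[m][:,:2]);print('pot',c)
T=(C-s['tool_pos'])@R*1000;r,g,b=rgb.T
Z=T[(abs(T[:,0])<35)&(abs(T[:,1])<16)&(T[:,2]>45)&(T[:,2]<190)&(r>b+20)&(z>.09)]
for a in range(50,190,20):
    Y=Z[abs(Z[:,2]-a)<6]
    if len(Y)>5: print(a,len(Y),np.median(Y,0).round(1))
off=np.array([.013,0,.181]);tip=s['tool_pos']+R@off;print('tip',tip,'q',s['joint_positions'].round(1),s['tool_pos'])
for t in ([c[0][0]+.010,c[0][1],.115],[c[0][0]+.015,c[0][1],.010]): print('to',np.round(t,4),'tool mm',R.T@(np.array(t)-tip)*1000)
E
python3 pot.py
```

```text
pot (array([ 0.5692, -0.2614]), np.float64(0.03650284307946624), 422, np.float64(0.0006845368959319587))
50 195 [ 9.9 -1.2 50.3]
70 166 [10.9 -1.9 69.9]
90 135 [12.1 -2.  89.9]
110 17 [ 13.9  -1.3 113.8]
130 38 [ 14.2  -2.2 129.3]
150 32 [ 15.3  -3.3 149.9]
170 26 [ 16.4  -2.9 169.6]
tip [ 0.5358 -0.2629  0.1292] q [ 52.5  11.4 -15.2 113.6 -23.3  38.  -31.7] [ 0.445  -0.2692  0.2862]
to [ 0.5792 -0.2614  0.115 ] tool mm [32.8471  1.557  31.7823]
to [ 0.5842 -0.2614  0.01  ] tool mm [ -8.6585   1.9057 128.3596]
```

Request:
{"name": "move_arm", "arguments": {
  "rows": "-1 5.5 0.4 5.3 0 0 0;-1 5.5 0.4 5.3 0 0 0;-1 5.5 0.4 5.3 0 0 0;-1 5.5 0.4 5.3 0 0 0;-1 5.5 0.4 5.3 0 0 0;-1 5.3 0.4 5.3 0 0 0;-1 -3 0 6.9 0 0 0;-1 -3 0 6.9 0 0 0;-1 -3 0 6.9 0 0 0;-1 -3 0 6.9 0 0 0;-1 -3 0 6.9 0 0 0;-1 -3 0 6.9 0 0 0;-1 -3 0 6.9 0 0 0;-1 -3 0 6.9 0 0 0;-1 -3 0 6.9 0 0 0;-1 -3 0 6.9 0 0 0;-1 -3 0 6.9 0 0 0;-1 -3 0 6.9 0 0 0;-1 -3 0 6.9 0 0 0;-1 0 0 0 0 0 0"
}}

```text
time_s: 30.92
tool_pos: [0.4918, -0.2674, 0.1729]
orientation: [[0.898, 0.07, 0.434], [0.062, -0.998, 0.032], [0.435, -0.002, -0.9]]
ft_force: [-0.3, 0.6, 0.4]
gripper_width: 0.0234
grasp_force: 60.0
```

```bash
python3 pot.py; python3 -c "
from h import *
p=cap('side'); cv2.imwrite('pics/d.png',cv2.resize(p['pixels'][150:400,340:600,::-1],None,fx=2.2,fy=2.2))"
```

```text
pot (array([ 0.5692, -0.2614]), np.float64(0.03629781460276922), 785, np.float64(0.0006844824131292855))
50 201 [ 9.9 -1.9 50.3]
70 170 [11.1 -2.  69.8]
90 141 [12.4 -2.1 90.1]
tip [ 0.582  -0.2607  0.0156] q [ 49.5  23.9 -18.8 118.3 -24.1  19.9 -31.1] [ 0.4918 -0.2674  0.1729]
to [ 0.5792 -0.2614  0.115 ] tool mm [ 40.7706   0.2784 -90.7509]
to [ 0.5842 -0.2614  0.01  ] tool mm [-0.4177  0.8336  5.9611]
```

View pics/d.png

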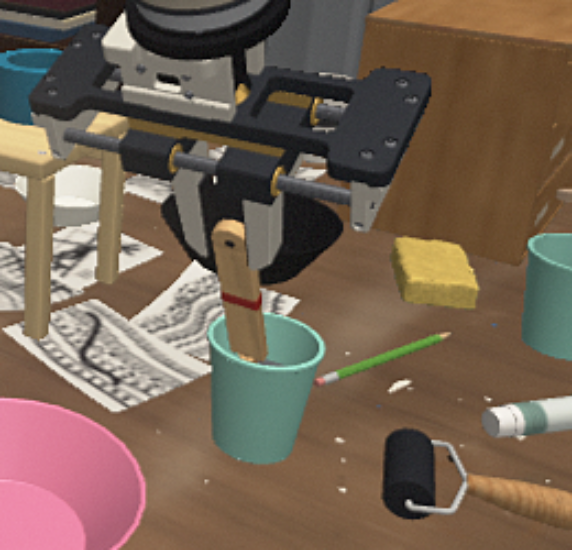

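Request:
{"name": "move_arm", "arguments": {
  "rows": "-1 -1.5 0 3 0 0 0;-1 -1.5 0 3 0 0 0;-1 0 0 0 0 0 0;0.3 0 0 0 0 0 0;0.3 0 0 0 0 0 0;0.3 0 0 0 0 0 0;0.3 0 0 0 0 0 0;0.3 0 0 0 0 0 0;0.3 0 0 0 0 0 0;0.3 0 0 0 0 0 0;0.3 0 0 0 0 0 0;0.3 0 0 0 0 0 0;0.3 0 0 0 0 0 0;0.3 0 0 0 0 0 0;0.3 0 0 0 0 0 0"
}}

```text
time_s: 32.27
tool_pos: [0.4924, -0.2677, 0.1679]
orientation: [[0.897, 0.07, 0.436], [0.063, -0.998, 0.031], [0.437, -0.0, -0.9]]
ft_force: [-0.3, 0.6, -0.8]
gripper_width: 0.0605
grasp_force: 0.0
```

Retreat along the tool axis, then look.

Request:
{"name": "move_arm", "arguments": {
  "rows": "0.3 0 0 -6 0 0 0;0.3 0 0 -8 0 0 0;0.3 0 0 -10 0 0 0;0.3 0 0 -10 0 0 0;0.3 0 0 -10 0 0 0;0.3 0 0 -10 0 0 0;0.3 0 0 -10 0 0 0;0.3 0 0 -10 0 0 0;0.3 0 0 -10 0 0 0;0.3 0 0 -10 0 0 0;0.3 0 0 -10 0 0 0;0.3 4 0 -10 0 0 0;0.3 4 0 -10 0 0 0;0.3 4 0 -10 0 0 0;0.3 0 0 0 0 0 0"
}}

```text
time_s: 33.52
tool_pos: [0.4454, -0.2721, 0.297]
orientation: [[0.896, 0.069, 0.44], [0.064, -0.998, 0.026], [0.44, 0.005, -0.898]]
ft_force: [0.5, -0.9, 0.6]
gripper_width: 0.0605
grasp_force: 0.0
```

```bash
python3 - <<'E'
from ik import *
from tip import beads
s=manip.state();print(s['tool_pos'])
q=cap('side');beads(q,'side')
C=cloud(q).reshape(-1,3);x,y,z=C.T;rgb=q['pixels'].reshape(-1,3).astype(int)
S=C[(abs(x-.5)<.1)&(abs(y+.26)<.06)&(z>.1)&(z<.21)&(rgb[:,0]>rgb[:,2]+15)];print('stick',len(S),S.mean(0),np.linalg.svd(S-S.mean(0),full_matrices=False)[2][0],S[S[:,2].argmax()])
a=q['pixels'][150:400,220:600,::-1];cv2.imwrite('pics/e.png',cv2.resize(a,None,fx=2,fy=2))
E
```

```text
[ 0.4454 -0.2721  0.297 ]
side yellow 197 [ 32. -14.  31.]
side blue 111 [16. 35. 23.]
side blue 85 [ -1. -42.  23.]
stick 836 [ 0.4982 -0.2687  0.1516] [ 0.5018  0.0352 -0.8643] [ 0.4794 -0.2674  0.1944]
```

View pics/e.png

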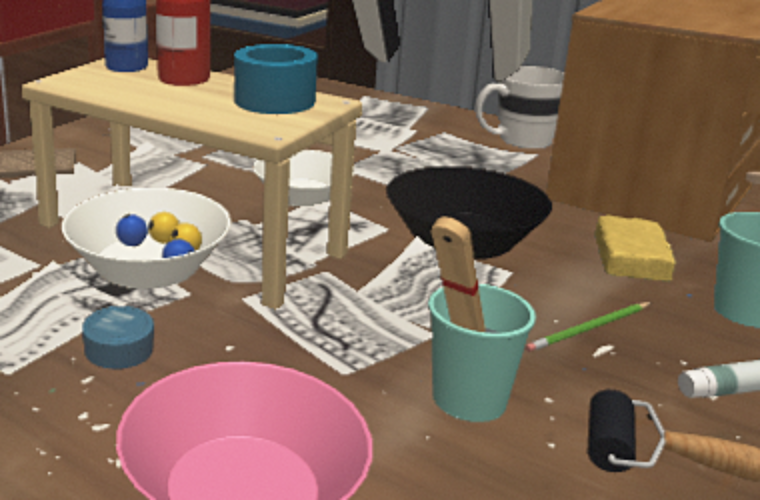

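```bash
python3 -c "
from bench import manip
print(manip.close_job())"
```

```text
the job is handed in; nothing more can be done
None
```

The job is handed in at about 34 s of the 72 s, with no verdict returned: I stirred two full clockwise turns back to the far side, though I lifted the tip clear of the beads for a moment near the end of turn two. By my camera measurements at least one yellow bead is in the right half and one blue in the left, all four beads are in the bowl, and the stick stands released in its pot as it started.

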